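# Wind the filter cleaner of the bench dust extractor

## Task

Clean the dust extractor's filter: press the red stop button to cut the fan, then take the crank on the lid by its knob and wind it clockwise (seen from above) for two full turns and on round until the arm lies over the yellow park mark. Wind evenly, never faster than half a turn a second, carrying it through the stiff spot in each turn without letting it leap on or spring back, and ease it round its own circle so the shaft is not dragged sideways in its rubber bush. Leave it parked with nothing touching it, and keep off the green start button and the things on the bench.

Things in the scene. Friction and masses are not known exactly. Their poses are not given: they have to be found in the camera images.
- extractor: Green bench dust extractor, fixed: 290 mm square pan housing, on it a cream pleated filter, 260 mm across, under a round lid (top 247 mm up); fan housing 122 mm high on its +y side. Origin: on the bench, on the filter's axis. The lid is clipped on by hand: its centre, where the shaft is, lies up to 5 mm off in x and y, and it is turned up to 0.17 rad either way, so find the crank's circle by feel.
- knob_center (a point): Middle (half-way up) of the crank's upright black knob, 26 mm diameter, 50 mm tall, middle 303 mm above the bench; it spins freely on its pin, so it can be held from above at a fixed yaw. Pin to shaft axis (vertical): 85 mm. The crank's arm, 22 mm wide, lies just below the knob (its top 276 mm up). Nothing else on the lid is higher than 285 mm.
- crank (a joint): Crank angle, rad, growing clockwise from above, over many turns. 0: arm over the park mark at the lid's -x side; 1.57: to the lid's +y. Starts at -1.8 to -0.5, so the job ends at 12.57. Drag 0.25 N m. Once a turn, 0.9 to 4.0 past the mark, a sprung flap inside lifts over the filter's seam: for 0.2 rad the knob takes 10 to 15 N more, then for 0.2 rad it is pushed on as hard: hold it firmly.
- bush_x (a joint): Sideways give of the crank's shaft in its rubber bush, m, along the lid's x (the extractor's x to within 0.17 rad): 0 at rest, about 5 N per mm. Over 2.5 mm the bush is being torn.
- bush_y (a joint): The same along the lid's y.
- stop_top (a point): Middle of the top of the red stop button (34 mm diameter, on a yellow collar 50 mm across) on the switch plate, about 155 mm above the bench; it is pressed straight down.
- stop (a joint): Travel of the red button, m: 0 up, 0.006 fully down; springs back up; about 5 N to push fully down. Counts as pressed beyond 0.004.
- start_top (a point): Middle of the top of the green start button (24 mm diameter), 90 mm from the red one on the extractor's +x side. Not to be pressed.
- start (a joint): Travel of the green button, m: 0 up, 0.006 fully down.
- tub: White glue tub with a red lid, 110 mm across, 106 mm high, loose on the bench; origin under its centre.
- plane: Wooden hand plane, 200 mm long (its y) by 55 mm, about 95 mm high, loose on the bench; origin under its centre.
- tape: Yellow tape measure, 70 by 36 by 62 mm high, loose on the bench; origin under its centre.

How it is judged:
By the outcome, as a careful person would: the job done as asked, in the order asked, and still so for the second after the job is handed in, with the robot touching nothing.
It also fails if it takes over 72 s, if anything falls off the work surface, if the arm or the gripper's body presses on something with over 40 N, if the wrist force passes 120 N, or if a joint passes its speed limit or range.

## Robot

A 6-joint arm with a two-finger parallel gripper is mounted at the origin on the work surface. World frame = base frame: x ahead of the robot, y to its left, z up, the work surface at z = 0. Lengths are in mm, angles in rad, forces in N, time in s.
With the tool pointing down it reaches from about 350 to 775 mm from the base axis. Payload 7.3 kg.
Tool frame: the origin (TCP) lies at the very end of the fingers, on their centre line; the grasp point (between the pads) lies 19 mm behind it; x points along the fingers, y is the direction in which the jaws open and shut, and the axes are right-handed (so a half turn about x gives the same grasp; the last joint's range is limited). The gripper opens to 92 mm and grips with 3 to 60 N. Pads are 19 mm wide; open, the fingers measure 130 mm over their backs; the gripper's body (75 mm by 190 mm) begins 47 mm behind the grasp point.
Start: joints at [1.141, 0.342, 1.524, -0, 1.275, -0.146], TCP at [146.988, 504.023, 226.741] pointing down, gripper open.
Joint ranges: [-2.53, 2.53], [-0.77, 2.02], [0.04, 2.7], [-1, 4.14], [0.28, 2.66], [-3.11, 3.11]. Speed limits (rad/s): [2.57, 2.57, 3.14, 3.14, 3.14, 3.14].

## Interface

Orientations are given as [roll, pitch, yaw] about the fixed x, y, z axes, in that order (R = Rz(yaw) Ry(pitch) Rx(roll)).
In Python, from plant import sensors, capture, bot gives the robot as it stands.
- The arm moves only by the shell command python3 -m crank 'ROWS' [OPENING]. ROWS is JSON, a list of rows, each an object of numbers: "dx", "dy", "dz": the shift along the tool's x, y, z in cm; "spin": the turn about the tool's x in rad. A call has 1 to 20 rows; each row is the pose to reach, as a shift and turn from the pose commanded when the call began, along the tool's axes at that moment; what a row does not reach only later rows make up. A row lasts 1/12 s, in which the tool goes at most 41.7 mm and 7.16 degrees, less where a joint would pass 70% of its speed; a pose out of reach is approached as far as the arm can. A call with a gripper value outside its range is refused whole. OPENING is the opening in per cent of the stroke, from 0 (shut) to 100 (fully open), set as the call begins (- or left out, the last holds). The fingers move at their own pace and stop on an object; the grip force is fixed at half the most. Time passes only in rows, so rows that repeat a pose let the fingers close. It gives the time, the measured TCP pose, the force and the opening at its end, in the units of the state.
- sensors.get_obs(): the state, without advancing time (a new reading comes with each control period).
- capture(name): name is "scene" or "top"; returns a dict with "frame" (420x560x3 uint8, blue, green, red), "vfov" (degrees; the focal length in pixels is half the picture's height over the tangent of half this angle, whatever the lens; pixels are square), "cx", "cy" (the principal point, pixels), "view" (4x4, takes a point from world to camera coordinates). Camera axes: x right, y down, z forward; pixel columns grow to the right and rows downward; lengths in mm; the calibration is good to about 2 mm. A picture is of the moment at which its call begins. There is no depth.
- bot.close_job(): hands the job in, once; it reports no verdict.
The state is a dict: "time": time; "joint_positions": joint angles; "dq": joint speeds; "tau": joint torques, N m; "tool_pos": TCP position; "tcp_rot": TCP orientation; "contact_force": force on the tool from outside, world axes, zero at the start; "moment": the same for the moment, N m; "grip_width": finger opening in mm.
Only numpy, scipy, OpenCV 4.12 (cv2) and the standard library are available. Lean on these libraries where they do the work, as an engineer would, in place of code of your own. Each camera call takes 0.05 s, during which the arm holds its last target.

## Working session

There is one attempt and no reset: what is moved stays moved. The work goes in short steps, Python scripts to look and compute and a shell command to move; the robot and the scene stay as the last step left them, time stands still between calls to the robot, and variables do not carry over. Pictures are saved under pics/ and viewed, and the job is handed in when it is done.

```bash
ls; mkdir -p pics
python3 - <<'E'
from plant import sensors, capture, bot
import cv2
print(sensors.get_obs())
for n in("scene","top"):
    c=capture(n); cv2.imwrite(f"pics/{n}0.png",c["frame"]); print(n,c["vfov"],c["cx"],c["cy"],c["view"])
E
```

```text
pics
{'time': 0.0, 'joint_positions': array([ 1.14098597e+00,  3.42725045e-01,  1.52506102e+00, -1.10806325e-05,
        1.27541034e+00, -1.46048376e-01]), 'dq': array([ 0.00060053, -0.00021715, -0.00115717,  0.00042738, -0.00085146,
        0.00069034]), 'tau': array([ 1.04576040e-03, -4.31242096e+01, -2.44219619e+01,  7.18409009e-02,
        5.60849416e-02, -1.40996613e-04]), 'tool_pos': array([146.80799881, 503.6056391 , 226.02841552]), 'tcp_rot': array([-1.71023807,  1.56919254, -1.99399683]), 'contact_force': array([-0.43431018,  0.66829826, -0.55173159]), 'moment': array([-0.0172003 ,  0.02458051, -0.0245054 ]), 'grip_width': 91.886407133985}
scene 53.351694954821966 282.63344330668633 210.07533432659116 [[ 8.76676285e-01  4.81072208e-01  2.86750587e-03 -4.71432295e+02]
 [ 2.79600445e-01 -5.04657989e-01 -8.16788777e-01  4.80376236e+00]
 [-3.91487270e-01  7.16861106e-01 -5.76929694e-01  1.39226783e+03]
 [ 0.00000000e+00  0.00000000e+00  0.00000000e+00  1.00000000e+00]]
top 45.27940760891054 289.46386700166335 218.11322297703614 [[ 2.92366814e-02 -9.99484273e-01  1.32817076e-02  5.79473476e+00]
 [-9.94923953e-01 -3.03781203e-02 -9.59348640e-02  5.12090646e+02]
 [ 9.62888611e-02 -1.04094719e-02 -9.95298999e-01  1.88678270e+03]
 [ 0.00000000e+00  0.00000000e+00  0.00000000e+00  1.00000000e+00]]
```

View pics/scene0.png

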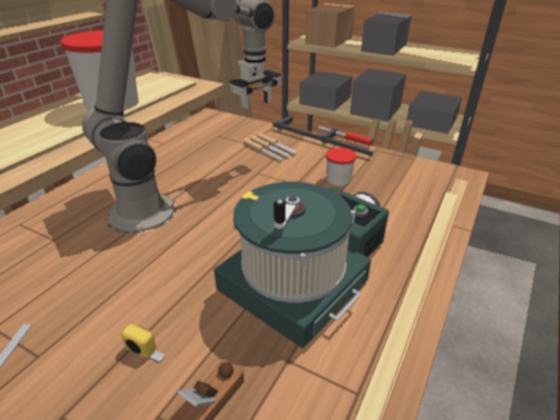

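View pics/top0.png

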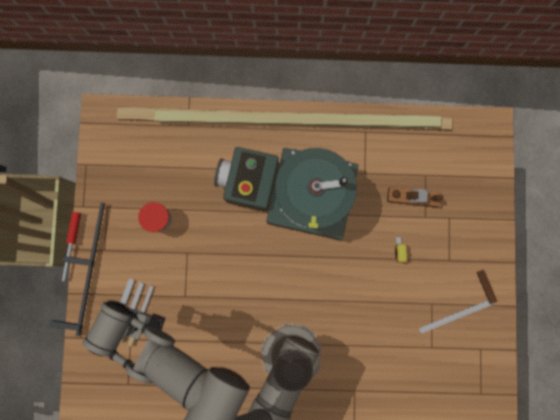

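The top view shows the knob near (344,182), the hub at (317,186), the park mark at (313,222), the red button at (246,187) and the green one at (252,163). In the scene view the knob is at (280,211) and the green button at (361,210), with the red one hidden behind the lid. Next I'll measure them.

```bash
cat > h.py <<'E'
import numpy as np, cv2
from plant import sensors, capture
def K(c):
    f=c["frame"].shape[0]/2/np.tan(np.radians(c["vfov"])/2); return f
def ray(c,u,v):
    f=K(c);d=np.array([(u-c["cx"])/f,(v-c["cy"])/f,1.]);V=np.array(c["view"]);R=V[:3,:3]
    return -R.T@V[:3,3],R.T@d
def onz(c,u,v,z):
    o,d=ray(c,u,v);return o+d*(z-o[2])/d[2]
def proj(c,p):
    V=np.array(c["view"]);q=V[:3,:3]@np.asarray(p,float)+V[:3,3];f=K(c);return np.array([f*q[0]/q[2]+c["cx"],f*q[1]/q[2]+c["cy"]])
def blobs(c,lo,hi,box,amin=6):
    h=cv2.cvtColor(c["frame"],cv2.COLOR_BGR2HSV);m=cv2.inRange(h,np.array(lo),np.array(hi))
    x0,y0,x1,y1=box;mm=np.zeros_like(m);mm[y0:y1,x0:x1]=m[y0:y1,x0:x1]
    n,l,s,ce=cv2.connectedComponentsWithStats(mm)
    return [(s[i].tolist(),ce[i].round(2).tolist()) for i in range(1,n) if s[i,4]>=amin]
E
python3 - <<'E'
from h import *
c=capture("top");s=capture("scene")
B=(210,130,370,250)
print("yellow",blobs(c,(22,120,100),(35,255,255),B))
print("red",blobs(c,(0,150,80),(8,255,255),B),blobs(c,(172,150,80),(180,255,255),B))
print("green",blobs(c,(50,120,60),(85,255,255),B))
print("black",blobs(c,(0,0,0),(180,255,32),(325,165,365,200)))
print("scene black",blobs(s,(0,0,0),(180,255,35),(265,190,300,235)))
cv2.imwrite("pics/t1.png",cv2.resize(c["frame"][130:255,205:375],None,fx=4.7,fy=4.7,interpolation=cv2.INTER_CUBIC))
cv2.imwrite("pics/s1.png",cv2.resize(s["frame"][170:350,205:400],None,fx=3.3,fy=3.3,interpolation=cv2.INTER_CUBIC))
E
```

```text
yellow [([238, 181, 15, 14, 90], [244.86, 187.86]), ([309, 217, 9, 11, 67], [313.01, 222.81])]
red [([242, 184, 7, 7, 41], [245.0, 187.24])] []
green []
black []
scene black [([275, 204, 9, 19, 150], [279.0, 212.73])]
```

View pics/t1.png

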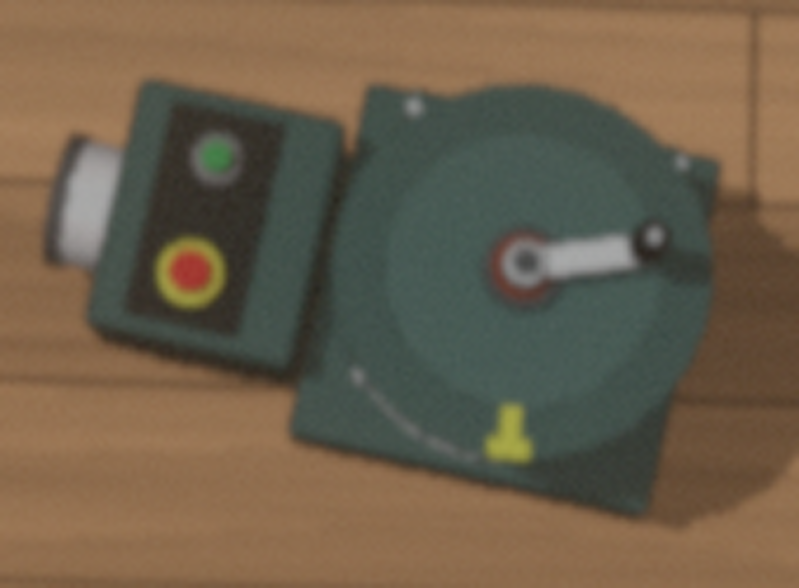

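View pics/s1.png

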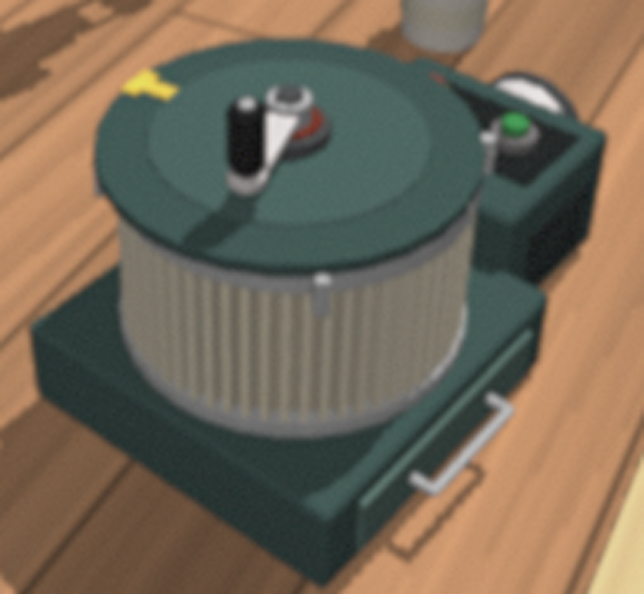

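The crops show the silver pin on top of the knob at about top-view (344.1,180.2), the hub at (316.9,185.5) and the T-shaped park mark centred at (313.0,222.8).

Run:
```python
from h import *
c=capture("top");s=capture("scene")
g=lambda x,y:(205+(x+.5)/4.7-.5,130+(y+.5)/4.7-.5)
red=onz(c,245,187.24,155);gr=onz(c,*g(217,157),155)
print("red",red,"green",gr,np.linalg.norm(red-gr),np.arctan2(*(gr-red)[1::-1]))
kn=onz(c,*g(654,236),328);print("knob top",kn)
print("hub",onz(c,*g(526,261),283))
print("mark",onz(c,313.01,222.81,248))
# lid circle by mask in crop: outer edges
print("lid centre guess",onz(c,*g((332+712)/2,(85+463)/2),247), "inner",onz(c,*g((387+660)/2,(130+405)/2),247))
# two-view triangulation of knob top
gs=lambda x,y:(205+(x+.5)/3.3-.5,170+(y+.5)/3.3-.5)
def tri(a,b):
    o1,d1=a;o2,d2=b
    A=np.stack([d1,-d2],1);t=np.linalg.lstsq(A,o2-o1,rcond=None)[0];p,q=o1+d1*t[0],o2+d2*t[1];return (p+q)/2,np.linalg.norm(p-q)
print("knob tri",tri(ray(c,*g(654,236)),ray(s,*gs(247,103))))
print("hub tri",tri(ray(c,*g(526,261)),ray(s,*gs(290,97))))
print("green tri",tri(ray(c,*g(217,157)),ray(s,*gs(516,124))))
from plant import sensors
o=sensors.get_obs();print(o['tool_pos'],o['tcp_rot'])
from scipy.spatial.transform import Rotation as R
print(R.from_euler('xyz',o['tcp_rot']).as_matrix().round(3),o['time'])
```

```text
red [604.39386956 183.58363375 155.        ] green [692.3916095  166.29005849 155.        ] 89.68093431998818 -0.19405001595412438
knob top [ 611.45099819 -146.80481049  328.        ]
hub [598.81294068 -62.35983454 283.        ]
mark [476.68446387 -55.86788063 248.        ]
lid centre guess [595.22779496 -61.97769774 247.        ] inner [599.97682503 -62.94081576 247.        ]
knob tri (array([ 610.73005614, -147.01828586,  329.01215079]), np.float64(1.2654490878728224))
hub tri (array([598.3090522 , -63.05020445, 280.51585143]), np.float64(2.1041026864198002))
green tri (array([693.1002296 , 166.49990433, 149.9485047 ]), np.float64(0.7085406751763208))
[146.94455813 503.91613559 226.52924855] [-1.68103188  1.57039255 -1.96483966]
[[-0.    0.28  0.96]
 [-0.    0.96 -0.28]
 [-1.   -0.   -0.  ]] 0.3
```

```bash
cat >> h.py <<'E'
from scipy.spatial.transform import Rotation as R
def st(p=True):
    o=sensors.get_obs();M=R.from_euler('xyz',o['tcp_rot']).as_matrix()
    if p: print("t %.2f"%o['time'],"pos",o['tool_pos'].round(2),"F",o['contact_force'].round(2),"yax",M[:,1].round(4),"grip %.1f"%o['grip_width'],"q",o['joint_positions'].round(3))
    return o,M
E
python3 - <<'E'
from h import *
o,M=st()
a=np.arctan2(.96,.28); print("spin",np.arctan2(M[1,1],M[0,1]))
for t in ([604.4,183.6,226.7],[604.4,183.6,180]):
    print((M.T@(np.array(t)-[146.988,504.023,226.741])/10).round(3))
c=capture("top")
for n,lo,hi,B,z in (("tub",(0,150,80),(8,255,255),(130,195,180,240),106),("tape",(22,100,80),(35,255,255),(385,235,415,270),62)):
    for b in blobs(c,lo,hi,B,30): print(n,b,onz(c,*b[1],z))
E
```

```text
t 0.30 pos [146.94 503.92 226.53] F [ 0.08 -0.04  0.01] yax [ 2.8e-01  9.6e-01 -4.0e-04] grip 91.6 q [ 1.141  0.342  1.524 -0.     1.275 -0.146]
spin 1.286988557314267
[ 9.0000e-03 -1.7952e+01  5.2884e+01]
[  4.679 -17.95   52.884]
tub ([138, 202, 31, 30, 727], [152.98, 216.59]) [494.2655372  516.20733735 106.        ]
tape ([396, 244, 11, 18, 170], [401.38, 252.58]) [ 392.39604623 -397.0948542    62.        ]
```

```bash
python3 -m crank '[{"dz":1,"dy":-0.34,"spin":0.05},{"dz":3,"dy":-1,"spin":0.1},{"dz":6,"dy":-2,"spin":0.2},{"dz":9,"dy":-3.1,"spin":0.3},{"dz":12,"dy":-4.1,"spin":0.4},{"dz":15,"dy":-5.1,"spin":0.5},{"dz":18.5,"dy":-6.3,"spin":0.6},{"dz":22,"dy":-7.5,"spin":0.7},{"dz":25.5,"dy":-8.7,"spin":0.8},{"dz":29,"dy":-9.9,"spin":0.9},{"dz":32.5,"dy":-11,"spin":1.0},{"dz":36,"dy":-12.2,"spin":1.1},{"dz":39.5,"dy":-13.4,"spin":1.2},{"dz":43,"dy":-14.6,"spin":1.287},{"dz":46.5,"dy":-15.8,"spin":1.287},{"dz":49.5,"dy":-16.8,"spin":1.287},{"dz":52,"dy":-17.7,"spin":1.287},{"dz":52.9,"dy":-17.95,"spin":1.287},{"dz":52.9,"dy":-17.95,"spin":1.287,"dx":2},{"dz":52.9,"dy":-17.95,"spin":1.287,"dx":4}]' 0; python3 -c "
from h import *
st();c=capture('scene');cv2.imwrite('pics/s2.png',c['frame']);c=capture('top');cv2.imwrite('pics/t2.png',c['frame']);st()"
```

```text
t 0.35 pos [146.96 503.94 226.58] F [ 0.56  0.32 -0.23] yax [ 2.8e-01  9.6e-01 -3.0e-04] grip 91.7 q [ 1.141  0.342  1.524 -0.     1.275 -0.146]
t 0.45 pos [146.98 503.99 226.69] F [ 0.02 -0.06  0.61] yax [ 0.28  0.96 -0.  ] grip 92.1 q [ 1.141  0.342  1.524 -0.     1.275 -0.146]invalid input at $[0]: expected keys dx, dy, dz, spin
```

```bash
python3 -m crank '[{"dx":0,"dz":1,"dy":-0.34,"spin":0.05},{"dx":0,"dz":3,"dy":-1,"spin":0.1},{"dx":0,"dz":6,"dy":-2,"spin":0.2},{"dx":0,"dz":9,"dy":-3.1,"spin":0.3},{"dx":0,"dz":12,"dy":-4.1,"spin":0.4},{"dx":0,"dz":15,"dy":-5.1,"spin":0.5},{"dx":0,"dz":18.5,"dy":-6.3,"spin":0.6},{"dx":0,"dz":22,"dy":-7.5,"spin":0.7},{"dx":0,"dz":25.5,"dy":-8.7,"spin":0.8},{"dx":0,"dz":29,"dy":-9.9,"spin":0.9},{"dx":0,"dz":32.5,"dy":-11,"spin":1.0},{"dx":0,"dz":36,"dy":-12.2,"spin":1.1},{"dx":0,"dz":39.5,"dy":-13.4,"spin":1.2},{"dx":0,"dz":43,"dy":-14.6,"spin":1.287},{"dx":0,"dz":46.5,"dy":-15.8,"spin":1.287},{"dx":0,"dz":49.5,"dy":-16.8,"spin":1.287},{"dx":0,"dz":52,"dy":-17.7,"spin":1.287},{"dx":0,"dz":52.9,"dy":-17.95,"spin":1.287},{"dz":52.9,"dy":-17.95,"spin":1.287,"dx":2},{"dz":52.9,"dy":-17.95,"spin":1.287,"dx":4}]' 0; python3 -c "
from h import *
st();c=capture('scene');cv2.imwrite('pics/s2.png',c['frame']);c=capture('top');cv2.imwrite('pics/t2.png',c['frame']);st()"
```

```text
time: 2.12
tool_pos: [605.5, 183.3, 187.1]
tcp_rot: [1.883, 1.568, 0.311]
contact_force: [-0.5, 0.8, 0.1]
grip_width: 0.5
t 2.12 pos [605.55 183.32 187.07] F [-0.51  0.76  0.09] yax [ 1.     -0.0012  0.0026] grip 0.5 q [0.173 0.569 1.266 0.    1.304 0.174]
t 2.22 pos [602.36 183.47 183.22] F [-0.3   0.23 -0.66] yax [ 1.     -0.     -0.0072] grip 0.4 q [0.174 0.573 1.271 0.    1.305 0.174]
```

```bash
python3 -c "
from h import *
c=cv2.imread('pics/s2.png');d=cv2.imread('pics/t2.png')
cv2.imwrite('pics/a2.png',np.hstack([cv2.resize(c[100:300,240:440],None,fx=2,fy=2),cv2.resize(d[120:320,180:380],None,fx=2,fy=2)]));st()"
```

```text
t 2.22 pos [602.36 183.47 183.22] F [-0.3   0.23 -0.66] yax [ 1.     -0.     -0.0072] grip 0.4 q [0.174 0.573 1.271 0.    1.305 0.174]
```

View pics/a2.png

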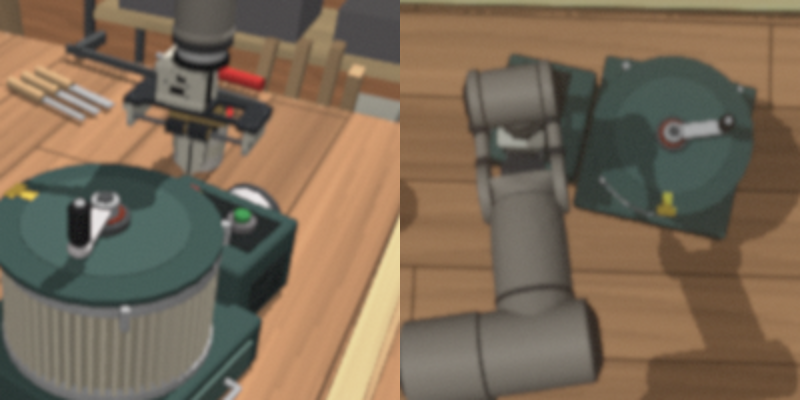

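The scene crop shows the shut fingers above the switch plate. The red edge is just visible past the lid at about scene (335,193), and the green button is clear of the tool. Now the press.

```bash
python3 -m crank '[{"dx":1,"dy":0,"dz":0,"spin":0},{"dx":2,"dy":0,"dz":0,"spin":0},{"dx":2.6,"dy":0,"dz":0,"spin":0},{"dx":2.8,"dy":0,"dz":0,"spin":0},{"dx":3,"dy":0,"dz":0,"spin":0},{"dx":3.1,"dy":0,"dz":0,"spin":0},{"dx":3.2,"dy":0,"dz":0,"spin":0},{"dx":3.3,"dy":0,"dz":0,"spin":0},{"dx":3.4,"dy":0,"dz":0,"spin":0},{"dx":3.4,"dy":0,"dz":0,"spin":0}]'; python3 -c "
from h import *
st()"
```

```text
time: 3.05
tool_pos: [604.8, 183.7, 153.1]
tcp_rot: [1.947, 1.57, 0.376]
contact_force: [-1.4, -0.5, 2.6]
grip_width: 0.3
t 3.05 pos [604.8  183.66 153.13] F [-1.42 -0.47  2.63] yax [ 1.e+00 -1.e-04  9.e-04] grip 0.3 q [0.174 0.597 1.313 0.    1.23  0.174]
```

```bash
python3 -m crank '[{"dx":0.1,"dy":0,"dz":0,"spin":0},{"dx":0.2,"dy":0,"dz":0,"spin":0},{"dx":0.3,"dy":0,"dz":0,"spin":0},{"dx":0.3,"dy":0,"dz":0,"spin":0}]'; python3 -c "
from h import *
st()"
```

```text
time: 3.38
tool_pos: [604.8, 183.7, 149.9]
tcp_rot: [1.959, 1.57, 0.388]
contact_force: [-0.1, 0.4, 4.7]
grip_width: 0.8
t 3.38 pos [604.8  183.67 149.9 ] F [-0.1   0.43  4.74] yax [ 1.e+00 -0.e+00  7.e-04] grip 0.8 q [0.174 0.6   1.317 0.    1.224 0.174]
```

```bash
python3 -m crank '[{"dx":0.05,"dy":0,"dz":0,"spin":0},{"dx":0.1,"dy":0,"dz":0,"spin":0},{"dx":0.15,"dy":0,"dz":0,"spin":0},{"dx":0.15,"dy":0,"dz":0,"spin":0}]'; python3 -c "
from h import *
st()"
```

```text
time: 3.72
tool_pos: [604.8, 183.7, 149.2]
tcp_rot: [1.823, 1.569, 0.252]
contact_force: [-1.6, 0.7, 9.2]
grip_width: 0.3
t 3.72 pos [604.82 183.68 149.23] F [-1.64  0.71  9.25] yax [1.     0.     0.0013] grip 0.3 q [0.174 0.601 1.318 0.    1.221 0.174]
```

The button bottomed out at z≈149.2, about 6 mm below first contact, with force rising to 9 N, so it is fully pressed. Next I'll go up and over the knob.

```bash
python3 -m crank '[{"dx":-1,"dy":0,"dz":0,"spin":0},{"dx":-4,"dy":0,"dz":0,"spin":0},{"dx":-8,"dy":0,"dz":0,"spin":0},{"dx":-12,"dy":0,"dz":0,"spin":0},{"dx":-16,"dy":0,"dz":0,"spin":0},{"dx":-19.5,"dy":0.1,"dz":0.5,"spin":0},{"dx":-21.3,"dy":0.2,"dz":3,"spin":0},{"dx":-21.3,"dy":0.3,"dz":6.5,"spin":0},{"dx":-21.3,"dy":0.4,"dz":10,"spin":0},{"dx":-21.3,"dy":0.5,"dz":13.5,"spin":0},{"dx":-21.3,"dy":0.6,"dz":17,"spin":0},{"dx":-21.3,"dy":0.6,"dz":20.5,"spin":0},{"dx":-21.3,"dy":0.6,"dz":24,"spin":0},{"dx":-21.3,"dy":0.6,"dz":27.5,"spin":0},{"dx":-21.3,"dy":0.6,"dz":30.5,"spin":0},{"dx":-21.3,"dy":0.6,"dz":32.5,"spin":0},{"dx":-21.3,"dy":0.6,"dz":33.05,"spin":0},{"dx":-21.3,"dy":0.6,"dz":33.05,"spin":0},{"dx":-21.3,"dy":0.6,"dz":33.05,"spin":0}]' 50; python3 -c "
from h import *
st();c=capture('scene');d=capture('top')
a=cv2.resize(c['frame'][100:300,200:400],None,fx=2,fy=2);b=cv2.resize(d['frame'][120:320,220:420],None,fx=2,fy=2)
cv2.imwrite('pics/a3.png',np.hstack([a,b]));o,_=st()
print('tcp px scene',(proj(c,o['tool_pos'])-[200,100])*2,'knob top px',(proj(c,[611,-147,328])-[200,100])*2)"
```

```text
time: 5.3
tool_pos: [610.5, -146.2, 361.0]
tcp_rot: [-2.516, 1.57, 2.196]
contact_force: [-0.4, 0.2, 0.4]
grip_width: 45.9
t 5.30 pos [ 610.5  -146.23  360.95] F [-0.37  0.19  0.38] yax [ 1.e+00  0.e+00 -6.e-04] grip 45.9 q [-3.570e-01  4.960e-01  9.240e-01  1.000e-03  1.722e+00 -3.570e-01]
t 5.40 pos [ 610.65 -145.34  361.33] F [ 0.59  1.02 -0.04] yax [ 1.      0.0017 -0.    ] grip 46.0 q [-3.560e-01  4.960e-01  9.240e-01  1.000e-03  1.722e+00 -3.580e-01]
tcp px scene [160.3239188 174.1611095] knob top px [159.85247845 202.54230312]
```

View pics/a3.png

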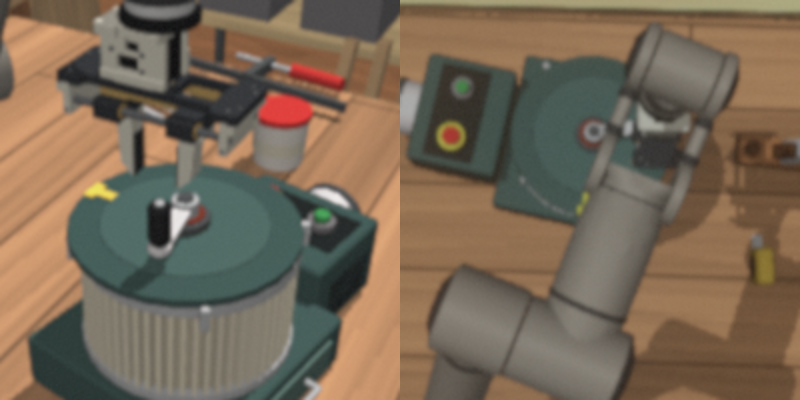

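The scene crop shows the fingertips at (135,160) and (188,178), straddling the knob line, with the knob top at (160,203). They are aligned, so I'll descend and close.

```bash
python3 -m crank '[{"dx":1,"dy":0,"dz":0,"spin":0},{"dx":2.5,"dy":0,"dz":0,"spin":0},{"dx":4,"dy":0,"dz":0,"spin":0},{"dx":5.5,"dy":0,"dz":0,"spin":0},{"dx":6.7,"dy":0,"dz":0,"spin":0},{"dx":7.4,"dy":0,"dz":0,"spin":0},{"dx":7.7,"dy":0,"dz":0,"spin":0},{"dx":7.7,"dy":0,"dz":0,"spin":0},{"dx":7.7,"dy":0,"dz":0,"spin":0}]'; python3 -c "
from h import *
st()"
```

```text
time: 6.15
tool_pos: [610.9, -146.5, 285.0]
tcp_rot: [1.328, 1.57, -0.242]
contact_force: [-0.0, 0.0, 0.3]
grip_width: 45.8
t 6.15 pos [ 610.89 -146.52  284.98] F [-0.02  0.03  0.26] yax [1.0e+00 6.0e-04 1.1e-03] grip 45.8 q [-0.357  0.507  1.105  0.     1.528 -0.358]
```

```bash
python3 -m crank '[{"dx":0,"dy":0,"dz":0,"spin":0},{"dx":0,"dy":0,"dz":0,"spin":0},{"dx":0,"dy":0,"dz":0,"spin":0},{"dx":0,"dy":0,"dz":0,"spin":0},{"dx":0,"dy":0,"dz":0,"spin":0},{"dx":0,"dy":0,"dz":0,"spin":0}]' 0; python3 -c "
from h import *
st();c=capture('scene');a=cv2.resize(c['frame'][100:300,200:400],None,fx=2,fy=2);cv2.imwrite('pics/a4.png',a);st()"
```

```text
time: 6.65
tool_pos: [610.4, -147.1, 284.5]
tcp_rot: [0.103, 1.571, -1.468]
contact_force: [-1.4, -0.6, 2.7]
grip_width: 25.3
t 6.65 pos [ 610.41 -147.06  284.49] F [-1.41 -0.6   2.73] yax [ 1.e+00 -2.e-04  0.e+00] grip 25.3 q [-0.358  0.507  1.106 -0.     1.528 -0.358]
t 6.70 pos [ 610.43 -147.07  284.48] F [-2.25 -0.03  1.82] yax [ 1.e+00 -2.e-04  0.e+00] grip 25.6 q [-0.358  0.507  1.106 -0.     1.528 -0.358]
```

View pics/a4.png

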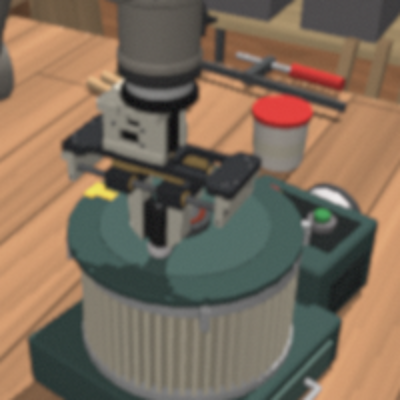

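The knob is gripped, with the opening reading 25.4 mm between the fingers on either side of it. Now a helper to work out arc waypoints, and a log so I can fit the circle by feel.

```bash
cat > arc.py <<'E'
import json,sys
from h import *
# usage: state file keeps commanded xy (mm), as typed
def rows(cmd,C,th0,steps,r=85.):
    th=th0;out=[]
    for s in steps:
        th-=s; p=np.array(C)+r*np.array([np.cos(th),np.sin(th)])
        d=(p-cmd)/10; out.append('{"dx":0,"dy":%.2f,"dz":%.2f,"spin":0}'%(d[0],-d[1]))
    print("["+",".join(out)+"]"); print("th end",th, "crank",-(th-TM))
    return out
TM=np.pi-0.058-2*np.pi   # world angle of mark (unwrapped)
def log(cmd):
    o,_=st(); 
    with open("log.txt","a") as f: f.write(json.dumps([*map(float,cmd),*o['tool_pos'][:2],*o['contact_force'][:2],o['time']])+"\n")
E
python3 - <<'E'
from arc import *
cmd=np.array([610.57,-146.92]);log(cmd)
rows(cmd,(598.4,-62.95),-1.429,[.02,.04,.06,.08,.08,.08,.08])
E
```

```text
t 6.70 pos [ 610.43 -147.07  284.48] F [-2.25 -0.03  1.82] yax [ 1.e+00 -2.e-04  0.e+00] grip 25.6 q [-0.358  0.507  1.106 -0.     1.528 -0.358]
[{"dx":0,"dy":-0.18,"dz":0.04,"spin":0},{"dx":0,"dy":-0.52,"dz":0.07,"spin":0},{"dx":0,"dy":-1.03,"dz":0.10,"spin":0},{"dx":0,"dy":-1.71,"dz":0.09,"spin":0},{"dx":0,"dy":-2.39,"dz":0.02,"spin":0},{"dx":0,"dy":-3.06,"dz":-0.10,"spin":0},{"dx":0,"dy":-3.71,"dz":-0.27,"spin":0}]
th end -1.8690000000000004 crank -1.3305926535897925
```

```bash
python3 -m crank '[{"dx":0,"dy":-0.18,"dz":0.04,"spin":0},{"dx":0,"dy":-0.52,"dz":0.07,"spin":0},{"dx":0,"dy":-1.03,"dz":0.10,"spin":0},{"dx":0,"dy":-1.71,"dz":0.09,"spin":0},{"dx":0,"dy":-2.39,"dz":0.02,"spin":0},{"dx":0,"dy":-3.06,"dz":-0.10,"spin":0},{"dx":0,"dy":-3.71,"dz":-0.27,"spin":0}]'
python3 - <<'E'
from arc import *
cmd=np.array([610.57-37.1,-146.92+2.7]);log(cmd)
rows(cmd,(598.4,-62.95),-1.869,[.08]*5)
E
```

```text
time: 7.28
tool_pos: [572.8, -144.5, 284.6]
tcp_rot: [0.871, 1.57, -0.7]
contact_force: [3.1, -2.1, 2.6]
grip_width: 25.3
t 7.28 pos [ 572.77 -144.53  284.56] F [ 3.12 -2.11  2.59] yax [ 1.e+00 -4.e-04  8.e-04] grip 25.3 q [-0.377  0.431  1.229 -0.     1.48  -0.376]
[{"dx":0,"dy":-0.65,"dz":-0.23,"spin":0},{"dx":0,"dy":-1.27,"dz":-0.50,"spin":0},{"dx":0,"dy":-1.86,"dz":-0.83,"spin":0},{"dx":0,"dy":-2.43,"dz":-1.20,"spin":0},{"dx":0,"dy":-2.97,"dz":-1.62,"spin":0}]
th end -2.269 crank -0.9305926535897928
```

```bash
python3 -m crank '[{"dx":0,"dy":-0.65,"dz":-0.23,"spin":0},{"dx":0,"dy":-1.27,"dz":-0.50,"spin":0},{"dx":0,"dy":-1.86,"dz":-0.83,"spin":0},{"dx":0,"dy":-2.43,"dz":-1.20,"spin":0},{"dx":0,"dy":-2.97,"dz":-1.62,"spin":0}]'
python3 - <<'E'
from arc import *
cmd=np.array([610.57-37.1-29.7,-146.92+2.7+16.2]);log(cmd)
rows(cmd,(598.4,-62.95),-2.269,[.08]*6)
E
```

```text
time: 7.7
tool_pos: [543.0, -128.2, 284.5]
tcp_rot: [0.064, 1.57, -1.507]
contact_force: [0.3, -5.7, 5.1]
grip_width: 25.3
t 7.70 pos [ 543.01 -128.18  284.53] F [ 0.35 -5.68  5.1 ] yax [ 1.e+00 -3.e-04  1.e-04] grip 25.3 q [-3.690e-01  3.670e-01  1.327e+00 -1.000e-03  1.447e+00 -3.680e-01]
[{"dx":0,"dy":-0.50,"dz":-0.45,"spin":0},{"dx":0,"dy":-0.97,"dz":-0.95,"spin":0},{"dx":0,"dy":-1.39,"dz":-1.48,"spin":0},{"dx":0,"dy":-1.77,"dz":-2.05,"spin":0},{"dx":0,"dy":-2.11,"dz":-2.64,"spin":0},{"dx":0,"dy":-2.39,"dz":-3.26,"spin":0}]
th end -2.7490000000000006 crank -0.4505926535897924
```

```bash
cat > fit.py <<'E'
from arc import *
from scipy.optimize import least_squares
def fit(k=5.,n=None,r=85.):
    D=np.array([json.loads(l) for l in open("log.txt")])
    if n: D=D[-n:]
    q=D[:,2:4]+D[:,4:6]/k
    s=least_squares(lambda C:np.r_[np.hypot(*(q-C).T)-r,0.2*(C-[598.4,-62.95])],[598.4,-62.95])
    return s.x,(np.hypot(*(q-s.x).T)-r).round(2)
if __name__=="__main__":
    for k in(4,5,6.5): print(k,fit(k))
E
python3 fit.py
python3 - <<'E'
from arc import *
cmd=np.array([543.77,-128.02])
from fit import fit
C=fit()[0];C=np.array([598.4,-62.95])*.3+C*.7
print(C)
# blend: th0 of current command about new centre
v=cmd-C;print(np.hypot(*v),np.arctan2(v[1],v[0]))
for i,r in enumerate([1]):pass
rr=np.linspace(np.hypot(*v),85,5)[1:]
th=np.arctan2(v[1],v[0])
for i in range(6):
    th-=.08;p=C+(rr[min(i,3)])*np.array([np.cos(th),np.sin(th)]);d=(p-cmd)/10;print('{"dx":0,"dy":%.2f,"dz":%.2f,"spin":0}'%(d[0],-d[1]),end=",")
E
```

```text
4 (array([596.37972015, -63.21089832]), array([-0.06, -0.03,  0.13]))
5 (array([596.64041205, -63.19111147]), array([-0.07,  0.  ,  0.09]))
6.5 (array([596.87925748, -63.17371929]), array([-0.07,  0.03,  0.07]))
[597.16828844 -63.11877803]
84.04490360156313 -2.2592635290180905
{"dx":0,"dy":-0.52,"dz":-0.43,"spin":0},{"dx":0,"dy":-1.00,"dz":-0.90,"spin":0},{"dx":0,"dy":-1.45,"dz":-1.41,"spin":0},{"dx":0,"dy":-1.85,"dz":-1.96,"spin":0},{"dx":0,"dy":-2.19,"dz":-2.55,"spin":0},{"dx":0,"dy":-2.48,"dz":-3.16,"spin":0},
```

```bash
python3 -m crank '[{"dx":0,"dy":-0.52,"dz":-0.43,"spin":0},{"dx":0,"dy":-1.00,"dz":-0.90,"spin":0},{"dx":0,"dy":-1.45,"dz":-1.41,"spin":0},{"dx":0,"dy":-1.85,"dz":-1.96,"spin":0},{"dx":0,"dy":-2.19,"dz":-2.55,"spin":0},{"dx":0,"dy":-2.48,"dz":-3.16,"spin":0}]'
python3 - <<'E'
from arc import *
cmd=np.array([543.77-24.8,-128.02+31.6]);log(cmd)
from fit import fit
for k in(4,5,6.5): print(k,fit(k))
C=fit()[0]
v=cmd-C;th=np.arctan2(v[1],v[0]);print(np.hypot(*v),th)
rr=np.linspace(np.hypot(*v),85,5)[1:]
for i in range(6):
    th-=.08;p=C+(rr[min(i,3)])*np.array([np.cos(th),np.sin(th)]);d=(p-cmd)/10;print('{"dx":0,"dy":%.2f,"dz":%.2f,"spin":0}'%(d[0],-d[1]),end=",")
E
```

```text
time: 8.2
tool_pos: [518.3, -96.1, 284.5]
tcp_rot: [0.053, 1.57, -1.518]
contact_force: [0.6, -3.0, 5.6]
grip_width: 25.6
t 8.20 pos [518.29 -96.08 284.52] F [ 0.6  -3.02  5.6 ] yax [ 1. -0.  0.] grip 25.6 q [-0.328  0.307  1.414 -0.     1.42  -0.328]
4 (array([596.47056696, -63.2252256 ]), array([-0.09, -0.02,  0.17, -0.04]))
5 (array([596.56992929, -63.17983332]), array([-0.04, -0.01,  0.06,  0.03]))
6.5 (array([596.66163934, -63.13843713]), array([-0.  ,  0.  , -0.04,  0.1 ]))
84.41953391778648 -2.736885371003839
{"dx":0,"dy":-0.25,"dz":-0.63,"spin":0},{"dx":0,"dy":-0.46,"dz":-1.27,"spin":0},{"dx":0,"dy":-0.61,"dz":-1.93,"spin":0},{"dx":0,"dy":-0.71,"dz":-2.60,"spin":0},{"dx":0,"dy":-0.74,"dz":-3.28,"spin":0},{"dx":0,"dy":-0.72,"dz":-3.96,"spin":0},
```

```bash
python3 -m crank '[{"dx":0,"dy":-0.25,"dz":-0.63,"spin":0},{"dx":0,"dy":-0.46,"dz":-1.27,"spin":0},{"dx":0,"dy":-0.61,"dz":-1.93,"spin":0},{"dx":0,"dy":-0.71,"dz":-2.60,"spin":0},{"dx":0,"dy":-0.74,"dz":-3.28,"spin":0},{"dx":0,"dy":-0.72,"dz":-3.96,"spin":0}]'
cat > nxt.py <<'E'
import sys
from arc import *
from fit import fit
# args: cmd x y, number of rows, step
cx,cy,n,s=map(float,sys.argv[1:5]);cmd=np.array([cx,cy]);log(cmd)
print([(k,fit(k)[0].round(2).tolist(),fit(k)[1][-6:].tolist()) for k in(4,5,6.5)])
C=fit()[0] if len(sys.argv)<7 else np.array([float(sys.argv[5]),float(sys.argv[6])])
o,_=st(0)
v=cmd-C;th=np.arctan2(v[1],v[0]);q=o['tool_pos'][:2]+o['contact_force'][:2]/5-C;tq=np.arctan2(q[1],q[0]);F=o['contact_force'][:2]
print("cmd r %.2f th %.3f crank %.3f | meas crank %.3f"%(np.hypot(*v),th,(TM-th)%(2*np.pi),(TM-tq)%(2*np.pi)),"F rad %.2f F tan %.2f"%(F@[np.cos(tq),np.sin(tq)],F@[np.sin(tq),-np.cos(tq)]))
rr=np.linspace(np.hypot(*v),85,5)[1:];out=[]
for i in range(int(n)):
    th-=s;p=C+(rr[min(i,3)])*np.array([np.cos(th),np.sin(th)]);d=(p-cmd)/10;out.append('{"dx":0,"dy":%.2f,"dz":%.2f,"spin":0}'%(d[0],-d[1]))
print("["+",".join(out)+"]");d=np.array([round(d[0],2),round(d[1],2)]);print("end cmd",(cmd+10*d).round(2),"crank",(TM-th)%(2*np.pi))
E
python3 nxt.py 511.77 -56.82 8 .08
```

```text
time: 8.7
tool_pos: [511.3, -56.3, 284.5]
tcp_rot: [0.083, 1.57, -1.488]
contact_force: [0.4, -2.8, 5.3]
grip_width: 25.3
t 8.70 pos [511.32 -56.34 284.48] F [ 0.39 -2.84  5.3 ] yax [1.e+00 1.e-04 0.e+00] grip 25.3 q [-0.259  0.283  1.448 -0.     1.411 -0.259]
[(4, [596.33, -63.17], [-0.02, -0.0, 0.13, -0.15, 0.14]), (5, [596.37, -63.1], [0.06, 0.01, -0.01, -0.12, 0.2]), (6.5, [596.41, -63.04], [0.14, 0.03, -0.13, -0.09, 0.26])]
cmd r 84.83 th 3.067 crank 0.016 | meas crank 0.015 F rad -0.59 F tan -2.80
[{"dx":0,"dy":0.07,"dz":-0.67,"spin":0},{"dx":0,"dy":0.20,"dz":-1.34,"spin":0},{"dx":0,"dy":0.38,"dz":-2.00,"spin":0},{"dx":0,"dy":0.61,"dz":-2.64,"spin":0},{"dx":0,"dy":0.90,"dz":-3.25,"spin":0},{"dx":0,"dy":1.23,"dz":-3.84,"spin":0},{"dx":0,"dy":1.61,"dz":-4.41,"spin":0},{"dx":0,"dy":2.04,"dz":-4.94,"spin":0}]
end cmd [532.17  -7.42] crank 0.6561385331119798
```

```bash
python3 -m crank '[{"dx":0,"dy":0.07,"dz":-0.67,"spin":0},{"dx":0,"dy":0.20,"dz":-1.34,"spin":0},{"dx":0,"dy":0.38,"dz":-2.00,"spin":0},{"dx":0,"dy":0.61,"dz":-2.64,"spin":0},{"dx":0,"dy":0.90,"dz":-3.25,"spin":0},{"dx":0,"dy":1.23,"dz":-3.84,"spin":0},{"dx":0,"dy":1.61,"dz":-4.41,"spin":0},{"dx":0,"dy":2.04,"dz":-4.94,"spin":0}]' 
python3 nxt.py 532.17 -7.42 8 .08
```

```text
time: 9.37
tool_pos: [531.4, -7.0, 284.4]
tcp_rot: [-1.086, 1.569, -2.656]
contact_force: [-1.1, -2.7, 5.3]
grip_width: 25.3
t 9.37 pos [531.39  -7.02 284.37] F [-1.1  -2.73  5.3 ] yax [ 1.0e+00  4.0e-04 -1.4e-03] grip 25.3 q [-1.570e-01  3.170e-01  1.401e+00 -1.000e-03  1.425e+00 -1.570e-01]
[(4, [596.15, -63.02], [0.16, 0.09, 0.13, -0.26, -0.05, 0.39]), (5, [596.18, -62.95], [0.25, 0.11, -0.0, -0.23, 0.0, 0.4]), (6.5, [596.21, -62.87], [0.33, 0.13, -0.12, -0.21, 0.05, 0.42])]
cmd r 84.74 th 2.427 crank 0.657 | meas crank 0.648 F rad -0.94 F tan -2.79
[{"dx":0,"dy":0.46,"dz":-0.50,"spin":0},{"dx":0,"dy":0.96,"dz":-0.96,"spin":0},{"dx":0,"dy":1.49,"dz":-1.38,"spin":0},{"dx":0,"dy":2.06,"dz":-1.75,"spin":0},{"dx":0,"dy":2.66,"dz":-2.08,"spin":0},{"dx":0,"dy":3.28,"dz":-2.35,"spin":0},{"dx":0,"dy":3.92,"dz":-2.58,"spin":0},{"dx":0,"dy":4.58,"dz":-2.75,"spin":0}]
end cmd [577.97  20.08] crank 1.2965292817623082
```

```bash
python3 -m crank '[{"dx":0,"dy":0.46,"dz":-0.50,"spin":0},{"dx":0,"dy":0.96,"dz":-0.96,"spin":0},{"dx":0,"dy":1.49,"dz":-1.38,"spin":0},{"dx":0,"dy":2.06,"dz":-1.75,"spin":0},{"dx":0,"dy":2.66,"dz":-2.08,"spin":0}]' 
python3 nxt.py 558.77 13.38 5 .08
```

```text
time: 9.78
tool_pos: [557.6, 13.8, 284.2]
tcp_rot: [-1.353, 1.568, -2.923]
contact_force: [-1.9, -3.1, 6.5]
grip_width: 25.2
t 9.78 pos [557.64  13.81 284.25] F [-1.85 -3.13  6.48] yax [ 1.0e+00  5.0e-04 -2.6e-03] grip 25.2 q [-1.120e-01  3.690e-01  1.325e+00 -1.000e-03  1.450e+00 -1.130e-01]
[(4, [596.09, -62.92], [0.17, 0.17, -0.27, -0.12, 0.27, 0.34]), (5, [596.11, -62.83], [0.2, 0.04, -0.25, -0.08, 0.28, 0.37]), (6.5, [596.13, -62.75], [0.23, -0.08, -0.23, -0.03, 0.28, 0.4])]
cmd r 84.87 th 2.026 crank 1.057 | meas crank 1.040 F rad -1.94 F tan -3.07
[{"dx":0,"dy":0.62,"dz":-0.28,"spin":0},{"dx":0,"dy":1.26,"dz":-0.50,"spin":0},{"dx":0,"dy":1.92,"dz":-0.68,"spin":0},{"dx":0,"dy":2.59,"dz":-0.80,"spin":0},{"dx":0,"dy":3.26,"dz":-0.87,"spin":0}]
end cmd [591.37  22.08] crank 1.4572284171134147
```

Run:
```python
import json,numpy as np
from scipy.optimize import least_squares
D=np.array([json.loads(l) for l in open("log.txt")])
for ks in (2.5,3.3,4,5):
    q=D[:,:2]+D[:,4:6]/ks
    s=least_squares(lambda C:np.hypot(*(q-C).T)-85,[597,-63]);print(ks,s.x.round(2),s.fun.round(2))
    s=least_squares(lambda C:np.hypot(*(q-C[:2]).T)-C[2],[597,-63,85]);print('  free',s.x.round(2),s.fun.round(2))
```

```text
2.5 [596.78 -63.22] [-0.3  -0.23  0.41 -0.14  0.02 -0.01 -0.27]
  free [596.37 -63.35  84.67] [-0.04 -0.13  0.38 -0.24 -0.05  0.09 -0.02]
3.3 [596.83 -63.05] [-0.11 -0.17  0.16 -0.09  0.11  0.01 -0.22]
  free [596.58 -63.12  84.8 ] [ 0.05 -0.11  0.14 -0.15  0.06  0.07 -0.06]
4 [596.85 -62.95] [-0.   -0.14  0.02 -0.07  0.16  0.01 -0.18]
  free [596.7  -63.    84.88] [ 0.1  -0.1   0.01 -0.11  0.13  0.05 -0.09]
5 [596.87 -62.87] [ 0.1  -0.11 -0.1  -0.04  0.2   0.02 -0.15]
  free [596.8  -62.89  84.94] [ 0.14 -0.09 -0.11 -0.06  0.19  0.04 -0.11]
```

```bash
cat > nxt.py <<'E'
import sys
from arc import *
from scipy.optimize import least_squares
cx,cy,n,s=map(float,sys.argv[1:5]);cmd=np.array([cx,cy])
if n>0: log(cmd)
n=abs(n)
D=np.array([json.loads(l) for l in open("log.txt")]); ks=3.7
q=D[:,:2]+D[:,4:6]/ks
w=1/(1+np.hypot(*D[:,4:6].T)/6)
f=least_squares(lambda C:np.r_[w*(np.hypot(*(q-C[:2]).T)-C[2]),.5*(C[2]-85)],[597,-63,85]);C=f.x[:2];r=f.x[2]
print("fit",f.x.round(2),(f.fun[:-1]/w).round(2)[-8:])
F=D[-1,4:6]
v=cmd-C;th=np.arctan2(v[1],v[0]);p=D[-1,2:4]+F/5-C;tq=np.arctan2(p[1],p[0])
print("cmd r %.2f th %.3f crank %.3f | meas crank %.3f"%(np.hypot(*v),th,(TM-th)%(2*np.pi),(TM-tq)%(2*np.pi)),"F rad %.2f F tan %.2f"%(F@[np.cos(tq),np.sin(tq)],F@[np.sin(tq),-np.cos(tq)]))
rr=np.linspace(np.hypot(*v),r,4)[1:];out=[]
for i in range(int(n)):
    th-=s;p=C+(rr[min(i,2)])*np.array([np.cos(th),np.sin(th)]);d=(p-cmd)/10;d=np.array([round(d[0],2),round(d[1],2)]);out.append('{"dx":0,"dy":%.2f,"dz":%.2f,"spin":0}'%(d[0],-d[1]))
    if i in (4,7,9,int(n)-1): print("  after row",i+1,"cmd",(cmd+10*d).round(2),"crank %.3f"%((TM-th)%(2*np.pi)))
print("["+",".join(out)+"]")
E
python3 nxt.py 558.77 13.38 -5 .08
```

```text
fit [596.72 -63.03  84.9 ] [ 0.04 -0.12  0.07 -0.11  0.12  0.04 -0.12]
cmd r 85.31 th 2.032 crank 1.052 | meas crank 1.035 F rad -1.92 F tan -3.08
  after row 5 cmd [591.57  21.68] crank 1.452
[{"dx":0,"dy":0.63,"dz":-0.27,"spin":0},{"dx":0,"dy":1.27,"dz":-0.48,"spin":0},{"dx":0,"dy":1.93,"dz":-0.64,"spin":0},{"dx":0,"dy":2.60,"dz":-0.77,"spin":0},{"dx":0,"dy":3.28,"dz":-0.83,"spin":0}]
```

```bash
python3 -m crank '[{"dx":0,"dy":0.63,"dz":-0.27,"spin":0},{"dx":0,"dy":1.27,"dz":-0.48,"spin":0},{"dx":0,"dy":1.93,"dz":-0.64,"spin":0},{"dx":0,"dy":2.60,"dz":-0.77,"spin":0},{"dx":0,"dy":3.28,"dz":-0.83,"spin":0}]' 
python3 nxt.py 591.57 21.68 5 .08
```

```text
time: 10.2
tool_pos: [592.2, 22.6, 285.7]
tcp_rot: [1.862, 1.567, 0.292]
contact_force: [7.1, -0.4, -1.2]
grip_width: 25.9
t 10.20 pos [592.16  22.58 285.73] F [ 7.12 -0.45 -1.19] yax [1.0e+00 3.0e-04 3.5e-03] grip 25.9 q [-9.200e-02  4.330e-01  1.223e+00  1.000e-03  1.482e+00 -9.200e-02]
fit [596.65 -63.07  84.85] [ 0.06 -0.13  0.05 -0.13  0.11  0.07 -0.06 -0.16]
cmd r 84.90 th 1.631 crank 1.453 | meas crank 1.477 F rad -0.70 F tan 7.10
  after row 5 cmd [624.97  16.88] crank 1.853
[{"dx":0,"dy":0.68,"dz":-0.01,"spin":0},{"dx":0,"dy":1.36,"dz":0.03,"spin":0},{"dx":0,"dy":2.03,"dz":0.13,"spin":0},{"dx":0,"dy":2.69,"dz":0.28,"spin":0},{"dx":0,"dy":3.34,"dz":0.48,"spin":0}]
```

The tangential force of +7 N means the flap has passed its hard side and is pushing the knob on, while the grip holds at 25.9 mm. Carrying on.

```bash
python3 -m crank '[{"dx":0,"dy":0.68,"dz":-0.01,"spin":0},{"dx":0,"dy":1.36,"dz":0.03,"spin":0},{"dx":0,"dy":2.03,"dz":0.13,"spin":0},{"dx":0,"dy":2.69,"dz":0.28,"spin":0},{"dx":0,"dy":3.34,"dz":0.48,"spin":0}]' 
python3 nxt.py 624.97 16.88 8 .08
```

```text
time: 10.62
tool_pos: [624.0, 18.3, 283.9]
tcp_rot: [-2.051, 1.567, 2.663]
contact_force: [-2.3, 3.4, 6.9]
grip_width: 25.7
t 10.62 pos [623.98  18.34 283.93] F [-2.32  3.42  6.86] yax [ 1.      0.0013 -0.0036] grip 25.7 q [-0.094  0.502  1.116  0.002  1.527 -0.095]
fit [596.86 -62.97  84.99] [-0.12  0.11 -0.04  0.17  0.02 -0.2  -0.4   0.32]
cmd r 84.65 th 1.232 crank 1.851 | meas crank 1.827 F rad 2.53 F tan -3.26
  after row 5 cmd [ 6.5407e+02 -1.2000e-01] crank 2.251
  after row 8 cmd [667.37 -15.52] crank 2.491
[{"dx":0,"dy":0.63,"dz":0.24,"spin":0},{"dx":0,"dy":1.25,"dz":0.53,"spin":0},{"dx":0,"dy":1.84,"dz":0.87,"spin":0},{"dx":0,"dy":2.39,"dz":1.26,"spin":0},{"dx":0,"dy":2.91,"dz":1.70,"spin":0},{"dx":0,"dy":3.39,"dz":2.18,"spin":0},{"dx":0,"dy":3.84,"dz":2.69,"spin":0},{"dx":0,"dy":4.24,"dz":3.24,"spin":0}]
```

```bash
python3 -m crank '[{"dx":0,"dy":0.63,"dz":0.24,"spin":0},{"dx":0,"dy":1.25,"dz":0.53,"spin":0},{"dx":0,"dy":1.84,"dz":0.87,"spin":0},{"dx":0,"dy":2.39,"dz":1.26,"spin":0},{"dx":0,"dy":2.91,"dz":1.70,"spin":0}]' 
python3 nxt.py 654.07 -0.12 8 .08
```

```text
time: 11.03
tool_pos: [653.2, 1.5, 283.9]
tcp_rot: [-2.178, 1.567, 2.536]
contact_force: [-2.3, 2.8, 7.4]
grip_width: 25.5
t 11.03 pos [653.24   1.45 283.94] F [-2.35  2.8   7.41] yax [ 1.      0.0015 -0.0032] grip 25.5 q [-0.116  0.564  1.013  0.002  1.568 -0.117]
fit [596.9  -62.96  85.02] [ 0.12 -0.02  0.18  0.02 -0.21 -0.43  0.28  0.07]
cmd r 84.95 th 0.833 crank 2.251 | meas crank 2.223 F rad 0.59 F tan -3.61
  after row 5 cmd [674.07 -27.32] crank 2.651
  after row 8 cmd [680.37 -46.72] crank 2.891
[{"dx":0,"dy":0.49,"dz":0.48,"spin":0},{"dx":0,"dy":0.93,"dz":0.99,"spin":0},{"dx":0,"dy":1.34,"dz":1.54,"spin":0},{"dx":0,"dy":1.69,"dz":2.11,"spin":0},{"dx":0,"dy":2.00,"dz":2.72,"spin":0},{"dx":0,"dy":2.26,"dz":3.35,"spin":0},{"dx":0,"dy":2.47,"dz":3.99,"spin":0},{"dx":0,"dy":2.63,"dz":4.66,"spin":0}]
```

```bash
python3 -m crank '[{"dx":0,"dy":0.49,"dz":0.48,"spin":0},{"dx":0,"dy":0.93,"dz":0.99,"spin":0},{"dx":0,"dy":1.34,"dz":1.54,"spin":0},{"dx":0,"dy":1.69,"dz":2.11,"spin":0},{"dx":0,"dy":2.00,"dz":2.72,"spin":0},{"dx":0,"dy":2.26,"dz":3.35,"spin":0},{"dx":0,"dy":2.47,"dz":3.99,"spin":0},{"dx":0,"dy":2.63,"dz":4.66,"spin":0}]' 
python3 nxt.py 680.37 -46.72 8 .08
```

```text
time: 11.7
tool_pos: [680.0, -44.9, 284.1]
tcp_rot: [-2.6, 1.567, 2.114]
contact_force: [0.6, 3.8, 6.3]
grip_width: 25.6
t 11.70 pos [680.   -44.92 284.07] F [0.56 3.85 6.25] yax [ 1.      0.0017 -0.0018] grip 25.6 q [-0.18   0.626  0.904  0.003  1.614 -0.181]
fit [597.   -62.96  85.06] [ 0.01  0.23  0.05 -0.22 -0.47  0.2  -0.04  0.23]
cmd r 84.94 th 0.192 crank 2.891 | meas crank 2.861 F rad 1.40 F tan -3.63
  after row 5 cmd [680.27 -80.52] crank 3.291
  after row 8 cmd [673.67 -99.82] crank 3.531
[{"dx":0,"dy":0.11,"dz":0.67,"spin":0},{"dx":0,"dy":0.16,"dz":1.35,"spin":0},{"dx":0,"dy":0.16,"dz":2.03,"spin":0},{"dx":0,"dy":0.10,"dz":2.71,"spin":0},{"dx":0,"dy":-0.01,"dz":3.38,"spin":0},{"dx":0,"dy":-0.18,"dz":4.04,"spin":0},{"dx":0,"dy":-0.40,"dz":4.68,"spin":0},{"dx":0,"dy":-0.67,"dz":5.31,"spin":0}]
```

```bash
python3 -m crank '[{"dx":0,"dy":0.11,"dz":0.67,"spin":0},{"dx":0,"dy":0.16,"dz":1.35,"spin":0},{"dx":0,"dy":0.16,"dz":2.03,"spin":0},{"dx":0,"dy":0.10,"dz":2.71,"spin":0},{"dx":0,"dy":-0.01,"dz":3.38,"spin":0},{"dx":0,"dy":-0.18,"dz":4.04,"spin":0},{"dx":0,"dy":-0.40,"dz":4.68,"spin":0},{"dx":0,"dy":-0.67,"dz":5.31,"spin":0}]' 
python3 nxt.py 673.67 -99.82 10 .08
```

```text
time: 12.37
tool_pos: [673.8, -98.3, 284.2]
tcp_rot: [3.101, 1.568, 1.532]
contact_force: [2.6, 2.0, 6.6]
grip_width: 25.6
t 12.37 pos [673.81 -98.32 284.21] F [2.64 2.04 6.62] yax [1.0e+00 1.5e-03 1.0e-04] grip 25.6 q [-0.259  0.624  0.908  0.003  1.611 -0.26 ]
fit [597.08 -63.    85.11] [ 0.27  0.09 -0.19 -0.48  0.17 -0.11  0.11  0.28]
cmd r 84.98 th -0.448 crank 3.532 | meas crank 3.508 F rad 1.57 F tan -2.95
  after row 5 cmd [ 653.37 -126.82] crank 3.932
  after row 8 cmd [ 636.57 -138.42] crank 4.172
  after row 10 cmd [ 624.07 -143.72] crank 4.332
[{"dx":0,"dy":-0.32,"dz":0.60,"spin":0},{"dx":0,"dy":-0.68,"dz":1.18,"spin":0},{"dx":0,"dy":-1.09,"dz":1.72,"spin":0},{"dx":0,"dy":-1.54,"dz":2.23,"spin":0},{"dx":0,"dy":-2.03,"dz":2.70,"spin":0},{"dx":0,"dy":-2.56,"dz":3.13,"spin":0},{"dx":0,"dy":-3.12,"dz":3.52,"spin":0},{"dx":0,"dy":-3.71,"dz":3.86,"spin":0},{"dx":0,"dy":-4.32,"dz":4.15,"spin":0},{"dx":0,"dy":-4.96,"dz":4.39,"spin":0}]
```

```bash
python3 -m crank '[{"dx":0,"dy":-0.32,"dz":0.60,"spin":0},{"dx":0,"dy":-0.68,"dz":1.18,"spin":0},{"dx":0,"dy":-1.09,"dz":1.72,"spin":0},{"dx":0,"dy":-1.54,"dz":2.23,"spin":0},{"dx":0,"dy":-2.03,"dz":2.70,"spin":0},{"dx":0,"dy":-2.56,"dz":3.13,"spin":0},{"dx":0,"dy":-3.12,"dz":3.52,"spin":0},{"dx":0,"dy":-3.71,"dz":3.86,"spin":0},{"dx":0,"dy":-4.32,"dz":4.15,"spin":0},{"dx":0,"dy":-4.96,"dz":4.39,"spin":0}]' 
python3 nxt.py 624.07 -143.72 10 .08
```

```text
time: 13.2
tool_pos: [624.4, -143.0, 284.3]
tcp_rot: [2.41, 1.569, 0.839]
contact_force: [3.3, -0.3, 5.2]
grip_width: 25.7
t 13.20 pos [ 624.41 -142.98  284.31] F [ 3.28 -0.34  5.23] yax [1.0e+00 6.0e-04 1.3e-03] grip 25.7 q [-0.346  0.534  1.063  0.002  1.544 -0.346]
fit [597.1  -63.05  85.14] [ 0.11 -0.16 -0.46  0.18 -0.12  0.07  0.21  0.3 ]
cmd r 85.06 th -1.248 crank 4.332 | meas crank 4.318 F rad 1.40 F tan -2.98
  after row 5 cmd [ 590.47 -147.92] crank 4.732
  after row 8 cmd [ 570.57 -143.92] crank 4.972
  after row 10 cmd [ 557.97 -138.62] crank 5.132
[{"dx":0,"dy":-0.65,"dz":0.19,"spin":0},{"dx":0,"dy":-1.32,"dz":0.33,"spin":0},{"dx":0,"dy":-1.99,"dz":0.42,"spin":0},{"dx":0,"dy":-2.67,"dz":0.45,"spin":0},{"dx":0,"dy":-3.36,"dz":0.42,"spin":0},{"dx":0,"dy":-4.03,"dz":0.34,"spin":0},{"dx":0,"dy":-4.70,"dz":0.21,"spin":0},{"dx":0,"dy":-5.35,"dz":0.02,"spin":0},{"dx":0,"dy":-5.99,"dz":-0.22,"spin":0},{"dx":0,"dy":-6.61,"dz":-0.51,"spin":0}]
```

```bash
python3 -m crank '[{"dx":0,"dy":-0.65,"dz":0.19,"spin":0},{"dx":0,"dy":-1.32,"dz":0.33,"spin":0},{"dx":0,"dy":-1.99,"dz":0.42,"spin":0},{"dx":0,"dy":-2.67,"dz":0.45,"spin":0},{"dx":0,"dy":-3.36,"dz":0.42,"spin":0},{"dx":0,"dy":-4.03,"dz":0.34,"spin":0},{"dx":0,"dy":-4.70,"dz":0.21,"spin":0},{"dx":0,"dy":-5.35,"dz":0.02,"spin":0},{"dx":0,"dy":-5.99,"dz":-0.22,"spin":0},{"dx":0,"dy":-6.61,"dz":-0.51,"spin":0}]' 
python3 nxt.py 557.97 -138.62 10 .08
```

```text
time: 14.03
tool_pos: [558.2, -138.5, 284.4]
tcp_rot: [1.662, 1.569, 0.091]
contact_force: [1.7, -1.9, 5.2]
grip_width: 25.5
t 14.03 pos [ 558.23 -138.47  284.43] F [ 1.72 -1.9   5.23] yax [ 1.0e+00 -1.0e-04  1.4e-03] grip 25.5 q [-3.770e-01  4.000e-01  1.277e+00  1.000e-03  1.463e+00 -3.770e-01]
fit [597.09 -63.07  85.15] [-0.16 -0.44  0.19 -0.1   0.07  0.2   0.26  0.17]
cmd r 85.08 th -2.049 crank 5.132 | meas crank 5.125 F rad 0.91 F tan -2.40
  after row 5 cmd [ 531.57 -117.52] crank 5.532
  after row 8 cmd [ 520.57 -100.32] crank 5.772
  after row 10 cmd [515.57 -87.62] crank 5.932
[{"dx":0,"dy":-0.59,"dz":-0.33,"spin":0},{"dx":0,"dy":-1.16,"dz":-0.72,"spin":0},{"dx":0,"dy":-1.69,"dz":-1.14,"spin":0},{"dx":0,"dy":-2.18,"dz":-1.61,"spin":0},{"dx":0,"dy":-2.64,"dz":-2.11,"spin":0},{"dx":0,"dy":-3.05,"dz":-2.66,"spin":0},{"dx":0,"dy":-3.42,"dz":-3.23,"spin":0},{"dx":0,"dy":-3.74,"dz":-3.83,"spin":0},{"dx":0,"dy":-4.02,"dz":-4.45,"spin":0},{"dx":0,"dy":-4.24,"dz":-5.10,"spin":0}]
```

```bash
python3 -m crank '[{"dx":0,"dy":-0.59,"dz":-0.33,"spin":0},{"dx":0,"dy":-1.16,"dz":-0.72,"spin":0},{"dx":0,"dy":-1.69,"dz":-1.14,"spin":0},{"dx":0,"dy":-2.18,"dz":-1.61,"spin":0},{"dx":0,"dy":-2.64,"dz":-2.11,"spin":0},{"dx":0,"dy":-3.05,"dz":-2.66,"spin":0},{"dx":0,"dy":-3.42,"dz":-3.23,"spin":0},{"dx":0,"dy":-3.74,"dz":-3.83,"spin":0},{"dx":0,"dy":-4.02,"dz":-4.45,"spin":0},{"dx":0,"dy":-4.24,"dz":-5.10,"spin":0}]' 
python3 nxt.py 515.57 -87.62 10 .08
```

```text
time: 14.87
tool_pos: [515.4, -87.6, 284.4]
tcp_rot: [0.208, 1.57, -1.363]
contact_force: [-0.9, -3.1, 5.9]
grip_width: 25.4
t 14.87 pos [515.4  -87.63 284.44] F [-0.88 -3.12  5.85] yax [ 1.e+00 -2.e-04  1.e-04] grip 25.4 q [-3.150e-01  2.990e-01  1.426e+00 -1.000e-03  1.417e+00 -3.140e-01]
fit [597.03 -63.08  85.17] [-0.46  0.2  -0.08  0.11  0.23  0.25  0.11  0.38]
cmd r 85.08 th -2.849 crank 5.933 | meas crank 5.927 F rad 1.76 F tan -2.72
  after row 5 cmd [512.37 -53.92] crank 0.049
  after row 8 cmd [516.97 -34.12] crank 0.289
  after row 10 cmd [522.57 -21.72] crank 0.449
[{"dx":0,"dy":-0.17,"dz":-0.66,"spin":0},{"dx":0,"dy":-0.29,"dz":-1.33,"spin":0},{"dx":0,"dy":-0.36,"dz":-2.01,"spin":0},{"dx":0,"dy":-0.37,"dz":-2.69,"spin":0},{"dx":0,"dy":-0.32,"dz":-3.37,"spin":0},{"dx":0,"dy":-0.22,"dz":-4.04,"spin":0},{"dx":0,"dy":-0.07,"dz":-4.70,"spin":0},{"dx":0,"dy":0.14,"dz":-5.35,"spin":0},{"dx":0,"dy":0.39,"dz":-5.98,"spin":0},{"dx":0,"dy":0.70,"dz":-6.59,"spin":0}]
```

```bash
sed -i 's/; ks=3.7/; D=D[-7:]; ks=3.7/; s/,.5\*(C\[2\]-85)/,.2*(C[2]-85)/' nxt.py; python3 -m crank '[{"dx":0,"dy":-0.17,"dz":-0.66,"spin":0},{"dx":0,"dy":-0.29,"dz":-1.33,"spin":0},{"dx":0,"dy":-0.36,"dz":-2.01,"spin":0},{"dx":0,"dy":-0.37,"dz":-2.69,"spin":0},{"dx":0,"dy":-0.32,"dz":-3.37,"spin":0},{"dx":0,"dy":-0.22,"dz":-4.04,"spin":0},{"dx":0,"dy":-0.07,"dz":-4.70,"spin":0},{"dx":0,"dy":0.14,"dz":-5.35,"spin":0},{"dx":0,"dy":0.39,"dz":-5.98,"spin":0},{"dx":0,"dy":0.70,"dz":-6.59,"spin":0}]' 
python3 nxt.py 522.57 -21.72 7 .08
```

```text
time: 15.7
tool_pos: [521.9, -21.4, 284.2]
tcp_rot: [-1.333, 1.569, -2.903]
contact_force: [-2.2, -2.2, 6.9]
grip_width: 25.6
t 15.70 pos [521.87 -21.43 284.24] F [-2.2  -2.18  6.92] yax [ 1.0e+00  2.0e-04 -1.8e-03] grip 25.6 q [-1.870e-01  2.990e-01  1.426e+00 -1.000e-03  1.418e+00 -1.870e-01]
fit [596.95 -63.16  85.34] [-0.13  0.04  0.1   0.04 -0.16  0.11  0.04]
cmd r 85.15 th 2.633 crank 0.450 | meas crank 0.442 F rad 0.88 F tan -2.97
  after row 5 cmd [544.47   4.08] crank 0.850
  after row 7 cmd [555.87  11.58] crank 1.010
[{"dx":0,"dy":0.35,"dz":-0.58,"spin":0},{"dx":0,"dy":0.75,"dz":-1.14,"spin":0},{"dx":0,"dy":1.18,"dz":-1.66,"spin":0},{"dx":0,"dy":1.67,"dz":-2.14,"spin":0},{"dx":0,"dy":2.19,"dz":-2.58,"spin":0},{"dx":0,"dy":2.74,"dz":-2.98,"spin":0},{"dx":0,"dy":3.33,"dz":-3.33,"spin":0}]
```

```bash
python3 -m crank '[{"dx":0,"dy":0.35,"dz":-0.58,"spin":0},{"dx":0,"dy":0.75,"dz":-1.14,"spin":0},{"dx":0,"dy":1.18,"dz":-1.66,"spin":0},{"dx":0,"dy":1.67,"dz":-2.14,"spin":0},{"dx":0,"dy":2.19,"dz":-2.58,"spin":0},{"dx":0,"dy":2.74,"dz":-2.98,"spin":0},{"dx":0,"dy":3.33,"dz":-3.33,"spin":0}]' 
python3 nxt.py 555.87 11.58 9 .08
```

```text
time: 16.28
tool_pos: [554.9, 12.2, 284.0]
tcp_rot: [-1.591, 1.568, 3.122]
contact_force: [-2.8, -0.7, 7.1]
grip_width: 25.6
t 16.28 pos [554.9   12.16 284.03] F [-2.79 -0.67  7.06] yax [ 1.0e+00  6.0e-04 -3.1e-03] grip 25.6 q [-0.116  0.364  1.333 -0.     1.448 -0.117]
fit [596.98 -63.06  85.39] [-0.06  0.06  0.06 -0.12  0.11 -0.04  0.03]
cmd r 85.21 th 2.074 crank 1.009 | meas crank 0.996 F rad 0.79 F tan -2.76
  after row 5 cmd [588.17  21.88] crank 1.409
  after row 8 cmd [608.57  21.58] crank 1.649
  after row 9 cmd [615.37  20.38] crank 1.729
[{"dx":0,"dy":0.61,"dz":-0.31,"spin":0},{"dx":0,"dy":1.24,"dz":-0.57,"spin":0},{"dx":0,"dy":1.89,"dz":-0.78,"spin":0},{"dx":0,"dy":2.55,"dz":-0.93,"spin":0},{"dx":0,"dy":3.23,"dz":-1.03,"spin":0},{"dx":0,"dy":3.91,"dz":-1.07,"spin":0},{"dx":0,"dy":4.59,"dz":-1.06,"spin":0},{"dx":0,"dy":5.27,"dz":-1.00,"spin":0},{"dx":0,"dy":5.95,"dz":-0.88,"spin":0}]
```

```bash
python3 -m crank '[{"dx":0,"dy":0.61,"dz":-0.31,"spin":0},{"dx":0,"dy":1.24,"dz":-0.57,"spin":0}]' 
python3 -c "
from arc import *
st()"; python3 -m crank '[{"dx":0,"dy":0.65,"dz":-0.21,"spin":0},{"dx":0,"dy":1.31,"dz":-0.36,"spin":0},{"dx":0,"dy":1.99,"dz":-0.46,"spin":0},{"dx":0,"dy":2.67,"dz":-0.50,"spin":0},{"dx":0,"dy":3.35,"dz":-0.49,"spin":0},{"dx":0,"dy":4.03,"dz":-0.43,"spin":0},{"dx":0,"dy":4.71,"dz":-0.31,"spin":0}]'; python3 nxt.py 615.37 20.38 8 .08
```

```text
time: 16.45
tool_pos: [565.0, 17.3, 284.1]
tcp_rot: [-1.441, 1.562, -3.012]
contact_force: [-18.8, -6.6, 16.3]
grip_width: 25.4
t 16.45 pos [565.05  17.33 284.11] F [-18.81  -6.64  16.33] yax [ 1.e+00  4.e-04 -9.e-03] grip 25.4 q [-0.104  0.387  1.298 -0.002  1.466 -0.104]
time: 17.03
tool_pos: [614.5, 21.2, 283.8]
tcp_rot: [-1.833, 1.567, 2.88]
contact_force: [-2.3, 0.8, 6.6]
grip_width: 26.1
t 17.03 pos [614.53  21.22 283.79] F [-2.26  0.78  6.64] yax [ 1.0e+00  9.0e-04 -3.8e-03] grip 26.1 q [-9.000e-02  4.830e-01  1.148e+00  1.000e-03  1.514e+00 -9.100e-02]
fit [597.03 -63.02  85.43] [-0.    0.05 -0.09  0.14 -0.05 -0.03  0.04]
cmd r 85.39 th 1.354 crank 1.729 | meas crank 1.712 F rad 0.32 F tan -2.37
  after row 5 cmd [646.47   6.68] crank 2.129
  after row 8 cmd [661.57  -7.02] crank 2.369
[{"dx":0,"dy":0.66,"dz":0.17,"spin":0},{"dx":0,"dy":1.31,"dz":0.40,"spin":0},{"dx":0,"dy":1.93,"dz":0.67,"spin":0},{"dx":0,"dy":2.53,"dz":1.00,"spin":0},{"dx":0,"dy":3.11,"dz":1.37,"spin":0},{"dx":0,"dy":3.65,"dz":1.79,"spin":0},{"dx":0,"dy":4.15,"dz":2.25,"spin":0},{"dx":0,"dy":4.62,"dz":2.74,"spin":0}]
```

The stiff spot of the second turn was carried through. It read 20 N tangentially at the peak with almost none radially, and was back to plain drag by crank ≈1.71 past the mark.

```bash
python3 -m crank '[{"dx":0,"dy":0.66,"dz":0.17,"spin":0},{"dx":0,"dy":1.31,"dz":0.40,"spin":0},{"dx":0,"dy":1.93,"dz":0.67,"spin":0},{"dx":0,"dy":2.53,"dz":1.00,"spin":0},{"dx":0,"dy":3.11,"dz":1.37,"spin":0},{"dx":0,"dy":3.65,"dz":1.79,"spin":0},{"dx":0,"dy":4.15,"dz":2.25,"spin":0},{"dx":0,"dy":4.62,"dz":2.74,"spin":0}]'; python3 nxt.py 661.57 -7.02 12 .08
```

```text
time: 17.7
tool_pos: [660.9, -5.9, 283.8]
tcp_rot: [-2.08, 1.567, 2.634]
contact_force: [-1.5, 2.9, 6.2]
grip_width: 25.4
t 17.70 pos [660.92  -5.87 283.83] F [-1.48  2.89  6.22] yax [ 1.      0.0012 -0.0033] grip 25.4 q [-1.25e-01  5.81e-01  9.84e-01  1.00e-03  1.58e+00 -1.27e-01]
fit [597.11 -63.    85.48] [-0.   -0.08  0.17 -0.03 -0.05 -0.04  0.11]
cmd r 85.37 th 0.715 crank 2.368 | meas crank 2.346 F rad 0.85 F tan -3.14
  after row 5 cmd [678.37 -36.52] crank 2.768
  after row 8 cmd [682.37 -56.62] crank 3.008
  after row 10 cmd [682.27 -70.22] crank 3.168
  after row 12 cmd [680.07 -83.72] crank 3.328
[{"dx":0,"dy":0.43,"dz":0.53,"spin":0},{"dx":0,"dy":0.82,"dz":1.09,"spin":0},{"dx":0,"dy":1.16,"dz":1.69,"spin":0},{"dx":0,"dy":1.44,"dz":2.31,"spin":0},{"dx":0,"dy":1.68,"dz":2.95,"spin":0},{"dx":0,"dy":1.87,"dz":3.61,"spin":0},{"dx":0,"dy":2.00,"dz":4.28,"spin":0},{"dx":0,"dy":2.08,"dz":4.96,"spin":0},{"dx":0,"dy":2.10,"dz":5.64,"spin":0},{"dx":0,"dy":2.07,"dz":6.32,"spin":0},{"dx":0,"dy":1.99,"dz":7.00,"spin":0},{"dx":0,"dy":1.85,"dz":7.67,"spin":0}]
```

```bash
python3 -m crank '[{"dx":0,"dy":0.43,"dz":0.53,"spin":0},{"dx":0,"dy":0.82,"dz":1.09,"spin":0},{"dx":0,"dy":1.16,"dz":1.69,"spin":0},{"dx":0,"dy":1.44,"dz":2.31,"spin":0},{"dx":0,"dy":1.68,"dz":2.95,"spin":0},{"dx":0,"dy":1.87,"dz":3.61,"spin":0},{"dx":0,"dy":2.00,"dz":4.28,"spin":0},{"dx":0,"dy":2.08,"dz":4.96,"spin":0},{"dx":0,"dy":2.10,"dz":5.64,"spin":0},{"dx":0,"dy":2.07,"dz":6.32,"spin":0},{"dx":0,"dy":1.99,"dz":7.00,"spin":0},{"dx":0,"dy":1.85,"dz":7.67,"spin":0}]'; python3 nxt.py 680.07 -83.72 12 .08
```

```text
time: 18.7
tool_pos: [679.9, -82.3, 283.9]
tcp_rot: [-2.633, 1.568, 2.08]
contact_force: [0.7, 2.6, 6.2]
grip_width: 25.5
t 18.70 pos [679.86 -82.34 283.94] F [0.69 2.64 6.19] yax [ 1.      0.0014 -0.0015] grip 25.5 q [-0.233  0.634  0.89   0.002  1.62  -0.235]
fit [597.13 -63.01  85.49] [-0.1   0.18 -0.02 -0.04 -0.05  0.1   0.01]
cmd r 85.49 th -0.245 crank 3.328 | meas crank 3.307 F rad 0.09 F tan -2.72
  after row 5 cmd [ 665.47 -114.42] crank 3.728
  after row 8 cmd [ 651.27 -129.12] crank 3.968
  after row 10 cmd [ 640.07 -136.92] crank 4.128
  after row 12 cmd [ 627.77 -142.82] crank 4.288
[{"dx":0,"dy":-0.19,"dz":0.66,"spin":0},{"dx":0,"dy":-0.44,"dz":1.29,"spin":0},{"dx":0,"dy":-0.73,"dz":1.91,"spin":0},{"dx":0,"dy":-1.07,"dz":2.50,"spin":0},{"dx":0,"dy":-1.46,"dz":3.07,"spin":0},{"dx":0,"dy":-1.89,"dz":3.60,"spin":0},{"dx":0,"dy":-2.37,"dz":4.09,"spin":0},{"dx":0,"dy":-2.88,"dz":4.54,"spin":0},{"dx":0,"dy":-3.42,"dz":4.96,"spin":0},{"dx":0,"dy":-4.00,"dz":5.32,"spin":0},{"dx":0,"dy":-4.61,"dz":5.64,"spin":0},{"dx":0,"dy":-5.23,"dz":5.91,"spin":0}]
```

```bash
python3 -m crank '[{"dx":0,"dy":-0.19,"dz":0.66,"spin":0},{"dx":0,"dy":-0.44,"dz":1.29,"spin":0},{"dx":0,"dy":-0.73,"dz":1.91,"spin":0},{"dx":0,"dy":-1.07,"dz":2.50,"spin":0},{"dx":0,"dy":-1.46,"dz":3.07,"spin":0},{"dx":0,"dy":-1.89,"dz":3.60,"spin":0},{"dx":0,"dy":-2.37,"dz":4.09,"spin":0},{"dx":0,"dy":-2.88,"dz":4.54,"spin":0},{"dx":0,"dy":-3.42,"dz":4.96,"spin":0},{"dx":0,"dy":-4.00,"dz":5.32,"spin":0},{"dx":0,"dy":-4.61,"dz":5.64,"spin":0},{"dx":0,"dy":-5.23,"dz":5.91,"spin":0}]'; python3 nxt.py 627.77 -142.82 12 .08
```

```text
time: 19.7
tool_pos: [628.1, -142.0, 284.2]
tcp_rot: [2.735, 1.569, 1.165]
contact_force: [2.8, 1.7, 5.8]
grip_width: 25.7
t 19.70 pos [ 628.12 -141.97  284.16] F [2.81 1.69 5.8 ] yax [1.e+00 7.e-04 8.e-04] grip 25.7 q [-0.342  0.541  1.051  0.002  1.549 -0.343]
fit [597.1  -63.    85.48] [ 0.16 -0.05 -0.06 -0.05  0.12  0.05 -0.12]
cmd r 85.51 th -1.204 crank 4.288 | meas crank 4.272 F rad -0.52 F tan -3.24
  after row 5 cmd [ 594.27 -148.42] crank 4.688
  after row 8 cmd [ 574.07 -145.32] crank 4.928
  after row 10 cmd [ 561.27 -140.62] crank 5.088
  after row 12 cmd [ 549.27 -133.92] crank 5.248
[{"dx":0,"dy":-0.65,"dz":0.22,"spin":0},{"dx":0,"dy":-1.31,"dz":0.38,"spin":0},{"dx":0,"dy":-1.99,"dz":0.50,"spin":0},{"dx":0,"dy":-2.67,"dz":0.56,"spin":0},{"dx":0,"dy":-3.35,"dz":0.56,"spin":0},{"dx":0,"dy":-4.03,"dz":0.51,"spin":0},{"dx":0,"dy":-4.71,"dz":0.41,"spin":0},{"dx":0,"dy":-5.37,"dz":0.25,"spin":0},{"dx":0,"dy":-6.02,"dz":0.04,"spin":0},{"dx":0,"dy":-6.65,"dz":-0.22,"spin":0},{"dx":0,"dy":-7.26,"dz":-0.53,"spin":0},{"dx":0,"dy":-7.85,"dz":-0.89,"spin":0}]
```

```bash
python3 -m crank '[{"dx":0,"dy":-0.65,"dz":0.22,"spin":0},{"dx":0,"dy":-1.31,"dz":0.38,"spin":0},{"dx":0,"dy":-1.99,"dz":0.50,"spin":0},{"dx":0,"dy":-2.67,"dz":0.56,"spin":0},{"dx":0,"dy":-3.35,"dz":0.56,"spin":0},{"dx":0,"dy":-4.03,"dz":0.51,"spin":0},{"dx":0,"dy":-4.71,"dz":0.41,"spin":0},{"dx":0,"dy":-5.37,"dz":0.25,"spin":0},{"dx":0,"dy":-6.02,"dz":0.04,"spin":0},{"dx":0,"dy":-6.65,"dz":-0.22,"spin":0},{"dx":0,"dy":-7.26,"dz":-0.53,"spin":0},{"dx":0,"dy":-7.85,"dz":-0.89,"spin":0}]'; python3 nxt.py 549.27 -133.92 8 .08
```

```text
time: 20.7
tool_pos: [549.8, -133.9, 284.4]
tcp_rot: [1.658, 1.569, 0.087]
contact_force: [2.8, -2.3, 5.0]
grip_width: 25.6
t 20.70 pos [ 549.8  -133.87  284.37] F [ 2.84 -2.27  4.98] yax [ 1.0e+00 -1.0e-04  1.6e-03] grip 25.6 q [-3.750e-01  3.820e-01  1.305e+00  1.000e-03  1.453e+00 -3.750e-01]
fit [597.12 -63.01  85.48] [-0.02 -0.03 -0.04  0.11  0.02 -0.14  0.15]
cmd r 85.55 th -2.164 crank 5.248 | meas crank 5.235 F rad 0.35 F tan -3.62
  after row 5 cmd [ 525.47 -109.62] crank 5.648
  after row 8 cmd [516.47 -91.32] crank 5.888
[{"dx":0,"dy":-0.55,"dz":-0.41,"spin":0},{"dx":0,"dy":-1.07,"dz":-0.86,"spin":0},{"dx":0,"dy":-1.54,"dz":-1.35,"spin":0},{"dx":0,"dy":-1.98,"dz":-1.87,"spin":0},{"dx":0,"dy":-2.38,"dz":-2.43,"spin":0},{"dx":0,"dy":-2.73,"dz":-3.01,"spin":0},{"dx":0,"dy":-3.03,"dz":-3.63,"spin":0},{"dx":0,"dy":-3.28,"dz":-4.26,"spin":0}]
```

```bash
python3 -m crank '[{"dx":0,"dy":-0.55,"dz":-0.41,"spin":0},{"dx":0,"dy":-1.07,"dz":-0.86,"spin":0},{"dx":0,"dy":-1.54,"dz":-1.35,"spin":0},{"dx":0,"dy":-1.98,"dz":-1.87,"spin":0},{"dx":0,"dy":-2.38,"dz":-2.43,"spin":0},{"dx":0,"dy":-2.73,"dz":-3.01,"spin":0},{"dx":0,"dy":-3.03,"dz":-3.63,"spin":0},{"dx":0,"dy":-3.28,"dz":-4.26,"spin":0}]'; python3 nxt.py 516.47 -91.32 1 .08
python3 - <<'E'
from arc import *
s=capture("scene");s0=dict(s);s0["frame"]=cv2.imread("pics/scene0.png")
for b in blobs(s0,(20,120,100),(35,255,255),(230,180,300,220),6):print(b,onz(s0,*b[1],248))
t=capture("top");t["frame"]=cv2.imread("pics/top0.png")
for b in blobs(t,(20,100,80),(35,255,255),(300,205,330,240),6):print(b,onz(t,*b[1],248))
E
```

```text
time: 21.37
tool_pos: [516.6, -91.6, 284.4]
tcp_rot: [0.56, 1.57, -1.011]
contact_force: [0.8, -4.1, 5.8]
grip_width: 25.6
t 21.37 pos [516.65 -91.6  284.43] F [ 0.78 -4.09  5.82] yax [ 1.e+00 -3.e-04  6.e-04] grip 25.6 q [-3.210e-01  3.020e-01  1.421e+00 -1.000e-03  1.417e+00 -3.210e-01]
fit [597.07 -63.02  85.51] [-0.07 -0.04  0.13  0.05 -0.16  0.09  0.09]
cmd r 85.43 th -2.804 crank 5.888 | meas crank 5.874 F rad 0.67 F tan -4.11
  after row 1 cmd [514.47 -84.82] crank 5.968
[{"dx":0,"dy":-0.20,"dz":-0.65,"spin":0}]
([242, 191, 16, 9, 83], [249.41, 195.46]) [475.82583594 -57.44926366 248.        ]
([308, 216, 10, 13, 81], [312.94, 222.86]) [476.50929098 -55.63753028 248.        ]
```

Run:
```python
from arc import *
C=np.array([597.07,-63.02]);cmd=np.array([516.47,-91.32]);th=-2.804;o=[]
for s in [.08,.08,.08,.07,.05,.03,.015]:
    th-=s;p=C+85.5*np.array([np.cos(th),np.sin(th)]);d=(p-cmd)/10;o.append('{"dx":0,"dy":%.2f,"dz":%.2f,"spin":0}'%(d[0],-d[1]))
print(",".join(o),cmd+10*d,TM-th)
```

```text
{"dx":0,"dy":-0.21,"dz":-0.65,"spin":0},{"dx":0,"dy":-0.36,"dz":-1.32,"spin":0},{"dx":0,"dy":-0.45,"dz":-2.00,"spin":0},{"dx":0,"dy":-0.49,"dz":-2.59,"spin":0},{"dx":0,"dy":-0.49,"dz":-3.02,"spin":0},{"dx":0,"dy":-0.48,"dz":-3.28,"spin":0},{"dx":0,"dy":-0.47,"dz":-3.41,"spin":0} [511.76417179 -57.26103541] 0.009407346410206685
```

```bash
python3 -m crank '[{"dx":0,"dy":-0.21,"dz":-0.65,"spin":0},{"dx":0,"dy":-0.36,"dz":-1.32,"spin":0},{"dx":0,"dy":-0.45,"dz":-2.00,"spin":0},{"dx":0,"dy":-0.49,"dz":-2.59,"spin":0},{"dx":0,"dy":-0.49,"dz":-3.02,"spin":0},{"dx":0,"dy":-0.48,"dz":-3.28,"spin":0},{"dx":0,"dy":-0.47,"dz":-3.41,"spin":0},{"dx":0,"dy":-0.47,"dz":-3.41,"spin":0},{"dx":0,"dy":-0.47,"dz":-3.41,"spin":0},{"dx":0,"dy":-0.47,"dz":-3.41,"spin":0}]'; python3 nxt.py 511.77 -57.22 1 .01;  python3 - <<'E'
from h import *
c=capture('scene');d=capture('top');cv2.imwrite('pics/a5.png',np.hstack([cv2.resize(c['frame'][130:300,200:370],None,fx=2.3,fy=2.3),cv2.resize(d['frame'][130:300,230:400],None,fx=2.3,fy=2.3)]));st()
E
```

```text
time: 22.3
tool_pos: [511.6, -57.3, 284.3]
tcp_rot: [-1.248, 1.57, -2.819]
contact_force: [-1.3, -2.0, 6.7]
grip_width: 26.0
t 22.30 pos [511.65 -57.32 284.29] F [-1.31 -1.97  6.68] yax [ 1.e+00  1.e-04 -8.e-04] grip 26.0 q [-0.26   0.284  1.446 -0.     1.411 -0.26 ]
fit [596.96 -62.96  85.57] [-0.14  0.11  0.11 -0.12  0.01 -0.06  0.13]
cmd r 85.38 th 3.074 crank 0.009 | meas crank 0.003 F rad 1.18 F tan -2.05
  after row 1 cmd [511.77 -56.32] crank 0.019
[{"dx":0,"dy":-0.00,"dz":-0.09,"spin":0}]
t 22.40 pos [511.66 -57.35 284.29] F [-1.84 -2.31  5.75] yax [ 1.e+00  0.e+00 -7.e-04] grip 25.2 q [-0.26   0.284  1.446 -0.     1.411 -0.26 ]
```

View pics/a5.png

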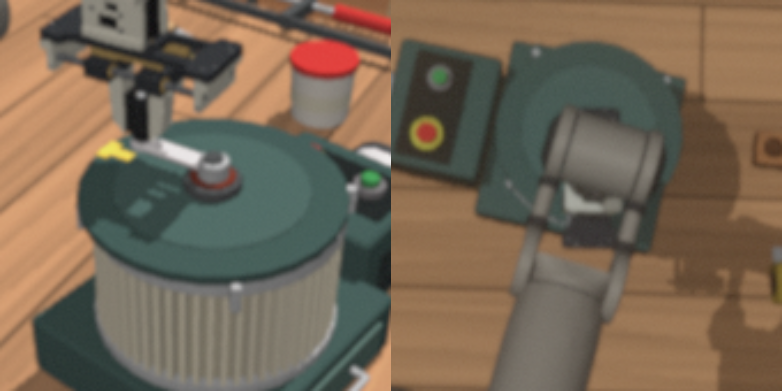

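The scene crop shows the crank arm pointing from the hub at (213,165) straight along the stem of the yellow mark at (115,152), with the knob still gripped. The felt crank angle is 0.003 past the mark. Now I'll release and lift straight up.

```bash
python3 -m crank '[{"dx":0,"dy":0,"dz":0,"spin":0},{"dx":0,"dy":0,"dz":0,"spin":0},{"dx":0,"dy":0,"dz":0,"spin":0},{"dx":0,"dy":0,"dz":0,"spin":0},{"dx":0,"dy":0,"dz":0,"spin":0},{"dx":0,"dy":0,"dz":0,"spin":0}]' 50; python3 -c "
from h import *
st()"
```

```text
time: 22.9
tool_pos: [511.7, -57.1, 283.9]
tcp_rot: [-2.052, 1.57, 2.66]
contact_force: [-0.4, 0.2, -0.4]
grip_width: 45.9
t 22.90 pos [511.66 -57.09 283.9 ] F [-0.4   0.19 -0.42] yax [ 1.e+00  1.e-04 -7.e-04] grip 45.9 q [-0.26   0.285  1.447  0.     1.411 -0.26 ]
```

```bash
python3 -m crank '[{"dx":-0.5,"dy":0,"dz":0,"spin":0},{"dx":-1.5,"dy":0,"dz":0,"spin":0},{"dx":-3,"dy":0,"dz":0,"spin":0},{"dx":-5,"dy":0,"dz":0,"spin":0},{"dx":-7,"dy":0,"dz":0,"spin":0},{"dx":-9,"dy":0,"dz":0,"spin":0},{"dx":-11,"dy":0,"dz":0,"spin":0},{"dx":-12,"dy":-1,"dz":2,"spin":0},{"dx":-12,"dy":-3,"dz":5,"spin":0},{"dx":-12,"dy":-5,"dz":8,"spin":0},{"dx":-12,"dy":-7,"dz":11,"spin":0},{"dx":-12,"dy":-8,"dz":14,"spin":0},{"dx":-12,"dy":-8,"dz":17,"spin":0},{"dx":-12,"dy":-8,"dz":20,"spin":0},{"dx":-12,"dy":-8,"dz":22,"spin":0},{"dx":-12,"dy":-8,"dz":23,"spin":0},{"dx":-12,"dy":-8,"dz":23,"spin":0},{"dx":-12,"dy":-8,"dz":23,"spin":0}]'
python3 - <<'E'
from h import *
st();c=capture('scene');d=capture('top')
cv2.imwrite('pics/s6.png',c['frame']);cv2.imwrite('pics/t6.png',d['frame'])
cv2.imwrite('pics/a6.png',np.hstack([cv2.resize(c['frame'][160:260,220:330],None,fx=3.6,fy=3.6,interpolation=cv2.INTER_CUBIC),cv2.resize(d['frame'][145:245,260:370],None,fx=3.6,fy=3.6,interpolation=cv2.INTER_CUBIC)]))
for n,C,B in(("s",c,(225,180,300,225)),("t",d,(295,205,330,245))):
  print(n,blobs(C,(20,110,90),(35,255,255),B))
E
```

```text
time: 24.4
tool_pos: [431.8, -286.8, 404.2]
tcp_rot: [-3.115, 1.57, 1.597]
contact_force: [-0.3, 0.1, -0.3]
grip_width: 46.0
t 24.40 pos [ 431.8  -286.77  404.19] F [-0.28  0.09 -0.3 ] yax [ 1.e+00 -3.e-04 -0.e+00] grip 46.0 q [-7.350e-01  2.610e-01  1.161e+00  1.000e-03  1.720e+00 -7.340e-01]
s [([242, 191, 17, 10, 90], [249.77, 195.57])]
t [([309, 216, 9, 12, 75], [313.0, 222.63])]
```

View pics/a6.png

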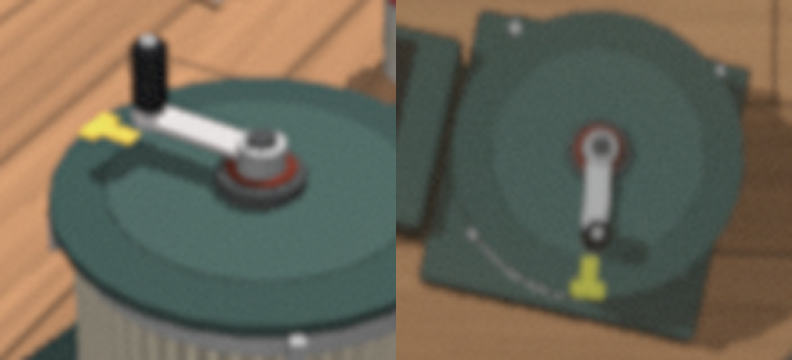

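View pics/s6.png

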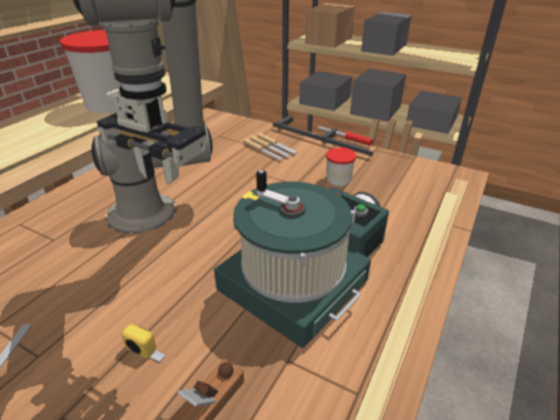

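Run:
```python
from h import *
d=capture('top');c=capture('scene');g=lambda x,y:(260+(x+.5)/3.6-.5,145+(y+.5)/3.6-.5)
gs=lambda x,y:(220+(x+.5)/3.6-.5,160+(y+.5)/3.6-.5)
h=onz(d,*g(600,146),282);k=onz(d,*g(596,232),328);m=onz(d,313,222.63,248)
print(h,k,m,np.linalg.norm((k-h)[:2]))
a=lambda v:np.arctan2(v[1],-v[0])
print("arm",a(k-h),"mark",a(m-h))
hs=onz(c,*gs(262,138),282);ks=onz(c,*gs(148,40),328);ms=onz(c,249.77,195.57,248)
print(hs,ks,ms,"arm",a(ks-hs),"mark",a(ms-hs)); st()
```

```text
[ 610.22848776 -426.51635804  282.        ] [ 524.71110459 -410.10577982  328.        ] [477.28842341 -55.81939911 248.        ] 87.07772334283366
arm 0.18959276399091207 mark 1.2264612312949015
[596.2333112  -61.95182068 282.        ] [511.58923134 -58.82362849 328.        ] [476.8584695  -57.43716333 248.        ] arm 0.036940199238393145 mark 0.037801153958513634
t 24.60 pos [ 432.   -285.97  404.65] F [0.75 0.87 1.09] yax [1.0e+00 1.7e-03 6.0e-04] grip 46.0 q [-0.733  0.26   1.162  0.     1.72  -0.735]
```

Run:
```python
from h import *
d=capture('top');g=lambda x,y:(260+(x-396+.5)/3.6-.5,145+(y+.5)/3.6-.5)
h=onz(d,*g(600,146),282);k=onz(d,*g(596,232),328);m=onz(d,313,222.63,248)
a=lambda v:np.arctan2(v[1],-v[0])
print(h,k,m,np.linalg.norm((k-h)[:2]),"arm",a(k-h),"mark",a(m-h))
for b in blobs(d,(0,150,80),(8,255,255),(130,195,180,240),30): print("tub",onz(d,*b[1],106))
```

```text
[598.76788365 -61.71390078 282.        ] [513.84920318 -57.15048134 328.        ] [477.28842341 -55.81939911 248.        ] 85.04120818491678 arm 0.05368705908432039 mark 0.048484592232321745
tub [494.33382585 516.35563806 106.        ]
```

Both views put the arm on the mark, to within 0.001 rad in the scene view and 0.005 rad in the top view. The tub hasn't moved and the robot touches nothing, so I'm handing in.

```bash
python3 -c "
from plant import bot
print(bot.close_job())"
```

```text
the job is handed in; nothing more can be done
None
```

The job is done and handed in at about 25 s of the 72 s allowed. One point is uncertain: I can't confirm the bush stayed within 2.5 mm at the stiff spot.

- **Stop button:** I pressed the red button to its bottom, about 6 mm of travel with the force rising to 9 N. The fingers stayed well clear of the green one.
- **Winding:** I took the knob from above and wound clockwise at about 1 rad/s, from about -1.78 to 12.57 rad. I refitted the crank's circle by feel as I went. Sideways force at the readings stayed mostly under 2 N (4 N at most, early on).
- **Parking:** after release, the arm and the park mark lined up to 0.001 rad in one camera view and 0.005 rad in the other. The force reading settled to noise, with the gripper open about 230 mm away and 120 mm up. The tub was measured as unmoved, and the plane and tape look the same in the picture.

**Bush load:** in the second pass over the stiff spot the knob took about 20 N, nearly all along the direction of winding. At the stated 5 N per mm that could mean up to 4 mm of give, and I could not read the bush directly. The peak of the first pass fell between readings, so I did not see it. I saw no sign of the grip slipping and the force was back to ordinary drag right after each pass. I cannot rule out a brief leap in speed there, because readings came only at the end of each move.

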